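# Kit the dark bedstead parts from bench and gluing jig

## Task

Collect the three dark walnut parts in the caddy, each standing upright in its own well: the finial in the green well, the bun foot in the blue one and the plinth block in the yellow one. The block is held in the gluing jig: first swing the red-ball lever all the way over, away from the block, until the hold-down stays open by itself, then take the block out, and leave the hold-down open. Leave the pale look-alikes standing where they are.

Things in the scene. Friction and masses are not known exactly. Their poses are not given: they have to be found in the camera images.
- finial_mid (a point): DARK walnut turned wooden finial standing on its foot, 88 mm tall: round base 44 mm across (8 mm thick), thin neck (24 mm), a bulge 40 mm across that is widest 44 mm above the base (at this point), and a brass bead at the tip. The point is on its axis, half-way up (44 mm above its underside); its z axis is its own axis, up
- foot_mid (a point): DARK walnut turned wooden bun foot for furniture, standing, 56 mm tall: 36 mm across at the base, swelling to 44 mm at 36 mm above the base (8 mm above this point), with a 30 mm wide stub on top. The point is on its axis, half-way up (28 mm above its underside); its z axis points up
- block_mid (a point): DARK walnut square moulded plinth block, 60 mm tall: shaft 40 x 40 mm on a base 46 x 46 mm (12 mm thick), 26 mm discs on the faces 1.5 mm proud. The point is at its centre, half-way up (30 mm above its underside); x and y axes are square to its faces, z up. Stands in the jig on a 12 mm board, the hold-down's pad on its top
- well_green: Target of the dark finial: green open well, fixed, 84 x 84 mm, inside 78 x 78, walls 14 mm high, floor 3 mm thick. Origin: centre of its underside, 6 mm above the table (floor at 9 mm, rim at 20); x, y along its sides, z up. The three wells stand in any order in a row along x, 87 mm apart, in a plywood caddy with ends 22 mm high
- well_blue: Target of the dark bun foot: blue open well, fixed, 84 x 84 mm, inside 78 x 78, walls 14 mm high, floor 3 mm thick. Origin: centre of its underside, 6 mm above the table (floor at 9 mm, rim at 20); x, y along its sides, z up. The three wells stand in any order in a row along x, 87 mm apart, in a plywood caddy with ends 22 mm high
- well_yellow: Target of the dark plinth block: yellow open well, fixed, 84 x 84 mm, inside 78 x 78, walls 14 mm high, floor 3 mm thick. Origin: centre of its underside, 6 mm above the table (floor at 9 mm, rim at 20); x, y along its sides, z up. The three wells stand in any order in a row along x, 87 mm apart, in a plywood caddy with ends 22 mm high
- ball (a point): Centre of the red 28 mm ball on the hold-down's lever. Lever and clamping arm are one piece, these axes turn with it: y along its hinge; z up and x level, from block to hinge, when shut. Hinge: 43.5 mm along x, 90 along -z from the ball. The 100 mm arm points to -x. Turns about +y; pulls shut (3 N at the ball) up to 0.75 rad, then falls open to a stop at 1.45. Cheeks: 104 mm high, 42 wide
- pale_finial_mid (a point): Look-alike, leave alone: PALE unstained turned wooden finial standing on its foot, 88 mm tall: round base 44 mm across (8 mm thick), thin neck (24 mm), a bulge 40 mm across that is widest 44 mm above the base (at this point), and a brass bead at the tip. The point is on its axis, half-way up (44 mm above its underside); its z axis is its own axis, up
- pale_foot_mid (a point): Look-alike, leave alone: PALE unstained turned wooden bun foot for furniture, standing, 56 mm tall: 36 mm across at the base, swelling to 44 mm at 36 mm above the base (8 mm above this point), with a 30 mm wide stub on top. The point is on its axis, half-way up (28 mm above its underside); its z axis points up
- pale_block_mid (a point): Look-alike, leave alone: PALE unstained square moulded plinth block, 60 mm tall: shaft 40 x 40 mm on a base 46 x 46 mm (12 mm thick), 26 mm discs on the faces 1.5 mm proud. The point is at its centre, half-way up (30 mm above its underside); x and y axes are square to its faces, z up
Mind the look-alikes: they are no part of the job. What is shaped like the part that bears block_mid but orange or pink is not meant.

How it is judged:
On the way:
1. the hold-down is swung fully open while the plinth block still stands in the jig (angle between ball's own z axis and vertical above 1.2 rad and distance of block_mid from where it was at the start of the episode below 0.03 m), for 0.2 s.
At the end, for the whole second after the job is handed in: Dark finial, bun foot and plinth block stand upright (within 0.12 rad) on the floors of the green, blue and yellow wells, within 26 mm of their centres; the hold-down is open (over 1.2 rad); the pale parts are within 30 mm of where they started (horizontal distance between finial_mid and well_green below 0.026 m and z of finial_mid in the frame of well_green below 0.053 m and angle between each of finial_mid, foot_mid, block_mid's own z axis and vertical below 0.12 rad and horizontal distance between foot_mid and well_blue below 0.026 m and z of foot_mid in the frame of well_blue below 0.037 m and horizontal distance between block_mid and well_yellow below 0.026 m and z of block_mid in the frame of well_yellow below 0.039 m and angle between ball's own z axis and vertical above 1.2 rad and distance of each of pale_finial_mid, pale_foot_mid, pale_block_mid from where it was at the start of the episode below 0.03 m); the robot touches nothing.
It fails at once if the pale finial is moved by more than 30 mm or knocked over (distance of pale_finial_mid from where it was at the start of the episode above 0.03 m or angle between pale_finial_mid's own z axis and vertical above 0.6 rad).
It fails at once if the pale bun foot is moved by more than 30 mm or knocked over (distance of pale_foot_mid from where it was at the start of the episode above 0.03 m or angle between pale_foot_mid's own z axis and vertical above 0.6 rad).
It fails at once if the pale plinth block is moved by more than 30 mm or knocked over (distance of pale_block_mid from where it was at the start of the episode above 0.03 m or angle between pale_block_mid's own z axis and vertical above 0.6 rad).
It also fails if it takes over 112 s, if anything falls off the work surface, if the arm or the gripper's body presses on something with over 40 N, if the wrist force passes 120 N, or if a joint passes its speed limit or range.

## Robot

A 6-joint arm with a two-finger parallel gripper is mounted at the origin on the work surface. World frame = base frame: x ahead of the robot, y to its left, z up, the work surface at z = 0. Lengths are in m, angles in rad, forces in N, time in s.
With the tool pointing down it reaches from about 0.35 to 0.85 m from the base axis. Payload 8.1 kg.
Tool frame: the origin (TCP) lies at the very end of the fingers, on their centre line; the grasp point (between the pads) lies 19 mm behind it (pinch_z is the distance from the TCP to the grasp point, in m); z points along the fingers, y is the direction in which the jaws open and shut (so a half turn about z gives the same grasp; the last joint's range is limited). The gripper opens to 93 mm and grips with 3 to 60 N. Pads are 15 mm wide; open, the fingers measure 128 mm over their backs; the gripper's body (75 mm by 188 mm) begins 65 mm behind the grasp point.
Start: joints at [-1.328, 0.13, 1.488, -0, 1.523, -0.085], TCP at [0.193, -0.568, 0.219] pointing down, gripper open.
Joint ranges: [-2.96, 2.96], [-0.89, 2.26], [0.02, 2.5], [-1.34, 4.48], [0, 2.73], [-2.66, 2.66]. Speed limits (rad/s): [2.39, 2.39, 2.79, 3.14, 3.14, 3.14].

## Interface

Orientations are given as a rotation vector (axis times angle).
In Python, from plant import * gives the robot as it stands.
- The arm moves only by the tool move_arm, never from a script. Its argument "series" is a list of rows, each a list of 7 numbers: the shift along the tool's x, y, z each as a share of 10 cm, from -1 to 1, then the turn, a rotation vector about the tool's x, y, z each as a share of 180 degrees, from -1 to 1, then the opening, from -1 (shut) to 1 (fully open). In form: [[dx, dy, dz, rx, ry, rz, jaw], ...]. A call has 1 to 8 rows; each row is the pose to reach, as a shift and turn from the pose commanded when the call began, along the tool's axes at that moment, turning the shorter way round; what a row does not reach only later rows make up. A row lasts 1/10 s, in which the tool goes at most 50 mm and 8.59 degrees, less where a joint would pass 70% of its speed; a pose out of reach is approached as far as the arm can. A call with a number of a shift or a turn outside -1 to 1 is refused whole. A call with a gripper value outside its range is refused whole. The fingers move at their own pace and stop on an object; "squeeze" is the grip in N (left out, the last holds). Time passes only in rows, so rows that repeat a pose let the fingers close. It gives the time, the measured TCP pose, the force and the opening at its end, in the units of the state.
- read_state(): the state, without advancing time (a new reading comes with each control period).
- read_camera(name): name is "scene" or "top" or "wrist"; returns a dict with "frame" (480x640x3 uint8, red, green, blue), "K" (3x3 intrinsics, pixels), "k1" (the pictures are not rectified: a ray, as slopes to the right and down, at radius r is drawn at 1 + k1 r^2 times it, then the intrinsics apply), "rvec" (rotation vector, rad) and "tvec" (3), from world to camera coordinates, as OpenCV has them. Camera axes: x right, y down, z forward; pixel columns grow to the right and rows downward; lengths in m; the calibration is good to about 2 mm. A picture is of the moment at which its call begins. There is no depth.
- close_job(): hands the job in, once; it reports no verdict.
The state is a dict: "t": time; "q": joint angles; "dq": joint speeds; "joint_torque": joint torques, N m; "tool_pos": TCP position; "orientation": TCP orientation; "force": force on the tool from outside, world axes, zero at the start; "wrist_torque": the same for the moment, N m; "opening": finger opening in m.
Only numpy, scipy, OpenCV 4.12 (cv2) and the standard library are available. Lean on these libraries where they do the work, as an engineer would, in place of code of your own. Each camera call takes 0.05 s, during which the arm holds its last target.

## Working session

There is one attempt and no reset: what is moved stays moved. The work goes in short steps, Python scripts to look and compute and a tool call to move; the robot and the scene stay as the last step left them, time stands still between calls to the robot, and variables do not carry over. Pictures are saved under pics/ and viewed, and the job is handed in when it is done.

Besides the shell and the picture viewer there is one more tool, called after "Call:" by a JSON object that holds its "method" and its "body", one argument or row to a line. move_arm: Moves the arm, as the interface text tells. Shift numbers are shares of 10 cm and turn numbers shares of 180 degrees, none past 1 either way. Its arguments: {"type":"object","properties":{"series":{"type":"array","items":{"type":"array","items":{"type":"number"}}},"squeeze":{"type":"number"}},"required":["series"]}

```bash
ls; mkdir -p pics; python3 - <<'E'
from plant import *
import cv2
s=read_state();print({k:np.round(v,3).tolist() if hasattr(v,'__len__') else v for k,v in s.items()} if 'np' in globals() else s)
for n in ['scene','top','wrist']:
    c=read_camera(n);cv2.imwrite(f'pics/{n}0.png',c['frame'][:,:,::-1]);print(n,c['K'],c['k1'],c['rvec'],c['tvec'])
E
```

```text
pics
{'t': 0.0, 'q': array([-1.32840001e+00,  1.31120163e-01,  1.48927102e+00, -3.94526188e-05,
        1.52300150e+00, -8.54087004e-02]), 'dq': array([ 0.00058647,  0.00071035,  0.00106948,  0.00038052,  0.00019113,
       -0.00076247]), 'joint_torque': array([-2.37042230e-03, -5.59843147e+01, -4.91757631e+01,  7.67932297e-02,
        3.52644303e-02, -9.99337112e-05]), 'tool_pos': array([ 0.19304504, -0.56749819,  0.21761648]), 'orientation': array([-3.09772122e+00, -5.12323235e-01,  2.83257850e-04]), 'force': array([ 0.16600674,  0.40127809, -0.37444941]), 'wrist_torque': array([ 0.02031996,  0.00594241, -0.01487422]), 'opening': 0.09289958846203772}
scene [[455.25298334   0.         320.15283529]
 [  0.         455.25298334 242.08228378]
 [  0.           0.           1.        ]] 0.003166484126105575 [ 0.73456869  2.70245932 -0.97339032] [ 0.49838917 -0.07736474  1.17672477]
top [[433.13811076   0.         322.41136746]
 [  0.         433.13811076 234.92989136]
 [  0.           0.           1.        ]] -0.05241937013624691 [ 2.14590222 -2.20327935  0.14559976] [-0.0552051   0.51696159  1.05706655]
wrist [[400.41637759   0.         320.94730322]
 [  0.         400.41637759 236.65111377]
 [  0.           0.           1.        ]] 0.005749592979228652 [-2.38395923  1.70832435  0.21498375] [-0.599334   -0.02855732  0.39006426]
```

View pics/scene0.png

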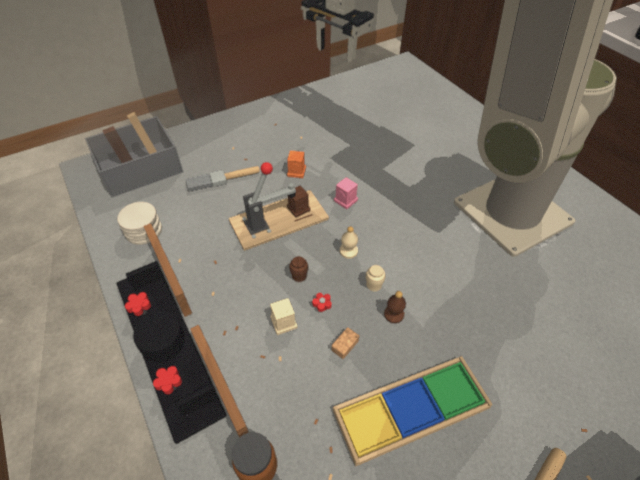

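View pics/top0.png

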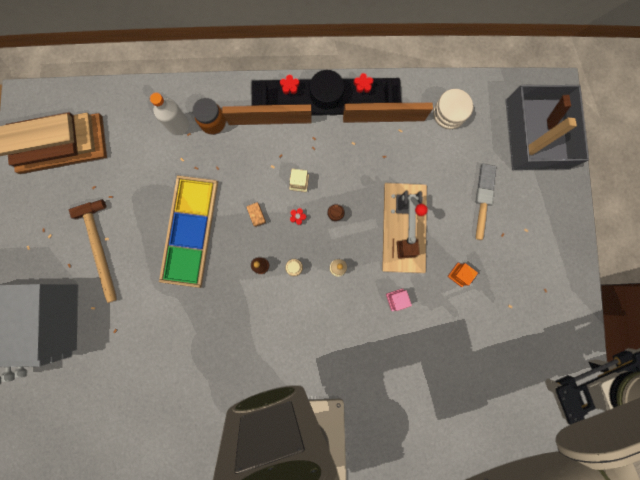

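View pics/wrist0.png

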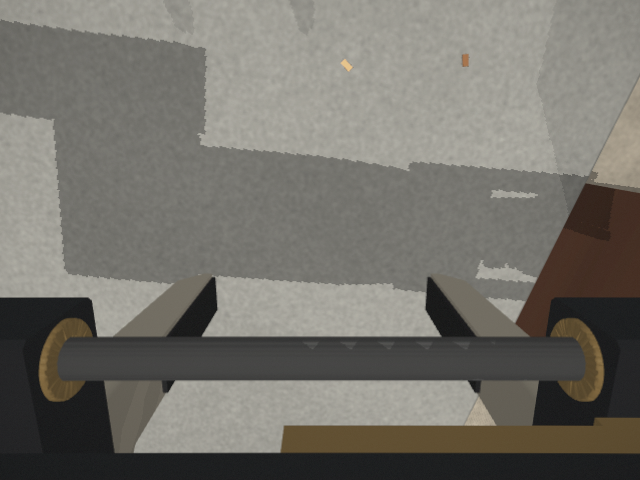

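The top view has image up at about +x and left at about +y. The caddy is at (188,232). The dark finial is at (260,265), the dark foot at (336,212), and the dark block in the jig at (407,248). The red ball is at (421,210), and the pale parts are at (299,180), (294,267) and (339,267). Next I'll write helpers and zoom in.

```bash
cat > h.py <<'E'
from plant import *
import numpy as np, cv2
from scipy.spatial.transform import Rotation as R
def cam(n):
    c=read_camera(n); c['R']=cv2.Rodrigues(np.array(c['rvec'],float))[0]; c['t']=np.array(c['tvec'],float).ravel(); c['K']=np.array(c['K'])
    c['C']=-c['R'].T@c['t']; return c
def ray(c,uv):
    K=c['K']; p=np.array([(uv[0]-K[0,2])/K[0,0],(uv[1]-K[1,2])/K[1,1]]); q=p.copy()
    for _ in range(20): q=p/(1+c['k1']*(q@q))
    d=c['R'].T@np.array([q[0],q[1],1]); return c['C'],d/np.linalg.norm(d)
def onz(c,uv,z):
    o,d=ray(c,uv); return o+d*(z-o[2])/d[2]
def proj(c,P):
    p=c['R']@np.array(P)+c['t']; q=p[:2]/p[2]; q=q*(1+c['k1']*(q@q)); return q*[c['K'][0,0],c['K'][1,1]]+c['K'][:2,2]
def tri(c1,u1,c2,u2):
    o1,d1=ray(c1,u1);o2,d2=ray(c2,u2)
    A=np.stack([d1,-d2],1); s=np.linalg.lstsq(A,o2-o1,rcond=None)[0]
    a=o1+s[0]*d1;b=o2+s[1]*d2; return (a+b)/2,np.linalg.norm(a-b)
def st():
    s=read_state(); M=R.from_rotvec(s['orientation']).as_matrix()
    return s,np.array(s['tool_pos']),M
def local(dp,droll=None):
    s,p,M=st(); return M.T@np.array(dp)/0.1
def save(n,f): cv2.imwrite('pics/'+n+'.png',f[:,:,::-1])
def crop(c,n,x0,x1,y0,y1,k=4):
    save(n,cv2.resize(c['frame'][y0:y1,x0:x1],None,fx=k,fy=k,interpolation=cv2.INTER_CUBIC))
E
python3 - <<'E'
from h import *
t=cam('top');s=cam('scene')
crop(t,'t1',150,350,160,300,4); crop(t,'t2',330,490,160,310,4); crop(s,'s1',210,410,140,290,4); crop(s,'s2',250,500,220,460,3)
print(t['C'],s['C'])
E
```

```text
[ 0.39518876 -0.04269677  1.10891361] [0.83864274 0.44680722 0.85796266]
```

View pics/t1.png

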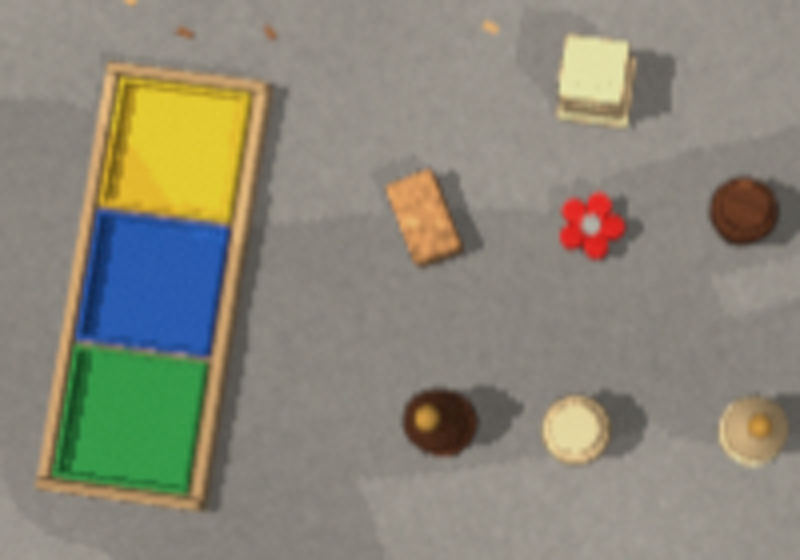

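View pics/t2.png

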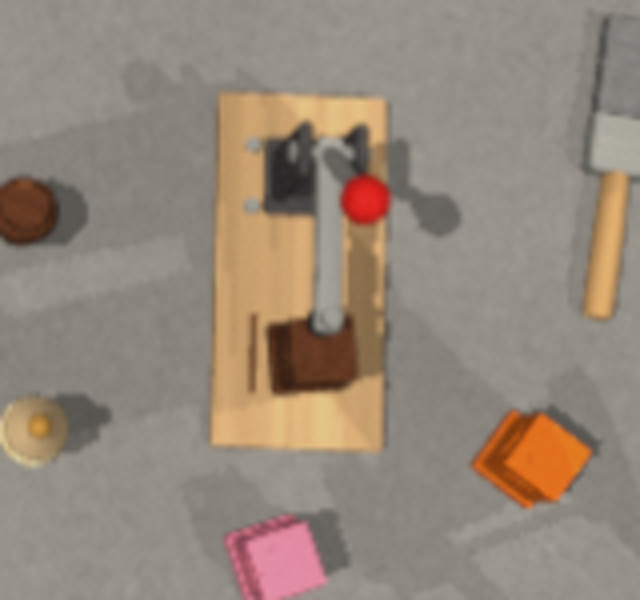

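View pics/s1.png

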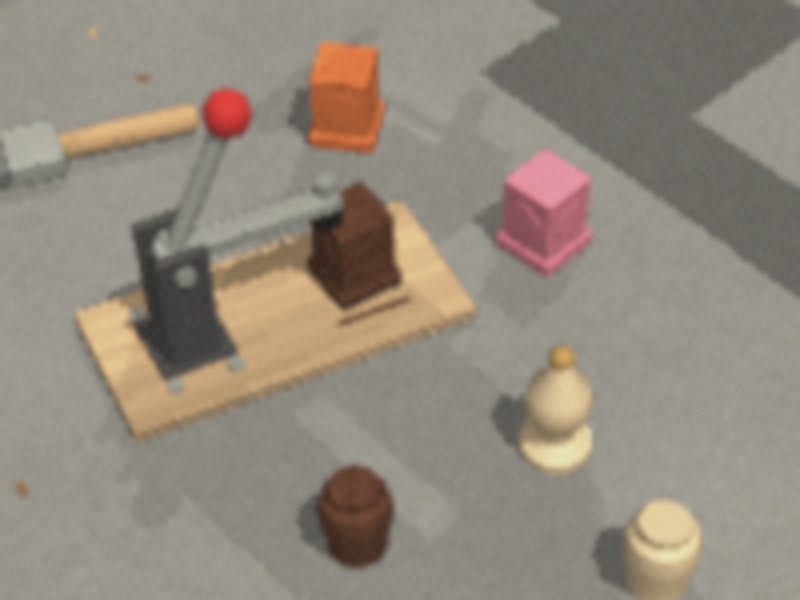

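View pics/s2.png

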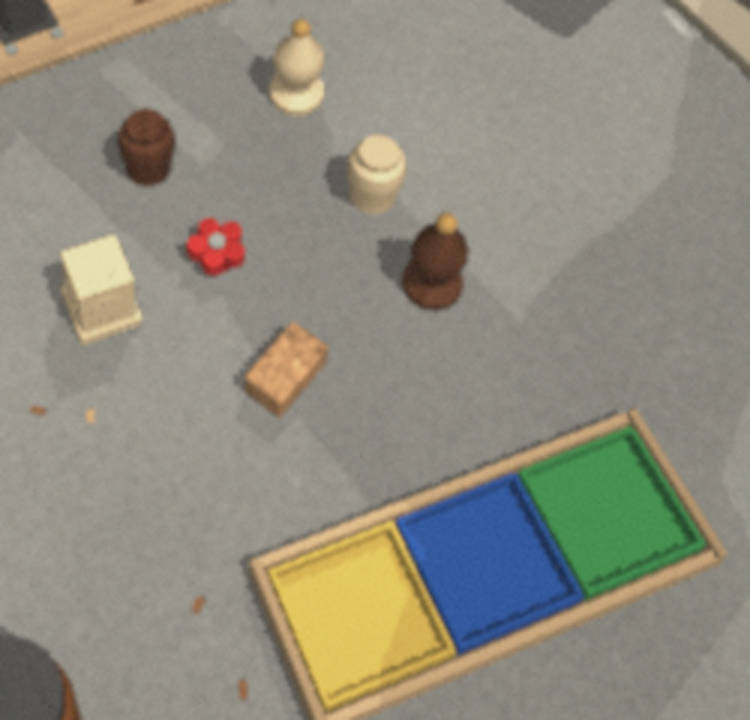

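```bash
cat > meas.py <<'E'
from h import *
t=cam('top');s=cam('scene')
def blob(c,lo,hi,box):
    h=cv2.cvtColor(c['frame'],cv2.COLOR_RGB2HSV); m=cv2.inRange(h,np.array(lo),np.array(hi)); k=np.zeros_like(m); x0,x1,y0,y1=box; k[y0:y1,x0:x1]=m[y0:y1,x0:x1]
    n,l,S,C=cv2.connectedComponentsWithStats(k); i=1+np.argmax(S[1:,4]); cnt=cv2.findContours((l==i).astype(np.uint8),cv2.RETR_EXTERNAL,cv2.CHAIN_APPROX_NONE)[0][0]
    return C[i],S[i],cv2.minAreaRect(cnt)
E
python3 - <<'E'
from meas import *
for nm,lo,hi in [('yellow',(22,150,100),(32,255,255)),('blue',(105,120,60),(125,255,255)),('green',(55,100,50),(75,255,255))]:
    a=blob(t,lo,hi,(150,230,170,300)); b=blob(s,lo,hi,(320,500,340,470))
    pa=onz(t,a[0],.009); pb=onz(s,b[0],.009)
    print(nm,a[0],a[1][4],pa.round(4),pb.round(4))
ra=blob(t,(0,180,120),(6,255,255),(400,440,190,230)); rb=blob(s,(0,180,100),(6,255,255),(250,280,150,185))
# also hue wrap
print('ball',ra,rb,tri(t,ra[0],s,rb[0]))
# bead
ra=blob(t,(12,130,100),(25,255,255),(245,275,250,280)); rb=blob(s,(12,120,100),(25,255,255),(385,412,285,303))
print('bead',ra[:2],rb[:2],tri(t,ra[0],s,rb[0]))
ra=blob(t,(0,60,10),(20,255,90),(322,350,200,226)); rb=blob(s,(0,60,10),(20,255,100),(285,312,250,285))
print('foot',ra[:2],rb[:2],onz(t,ra[0],.036),onz(s,rb[0],.028),tri(t,ra[0],s,rb[0]))
# block top corners from t2/s1
T=lambda x,y:(330+x/4,160+y/4); S=lambda x,y:(210+x/4,140+y/4)
for p in [(290,322),(352,318),(357,383),(294,388)]: print('blk top',onz(t,T(*p),.072).round(4))
for p in [(365,186),(392,232),(344,256),]: print('blk s',onz(s,S(*p),.072).round(4))
print('base',[onz(s,S(*p),.012).round(4) for p in [(309,268),(350,303),(400,276)]])
print('board top',[onz(t,T(*p),.012).round(4) for p in [(219,94),(386,98),(384,450),(211,445)]])
print('board s',[onz(s,S(*p),.012).round(4) for p in [(78,312),(138,432),(474,312),(400,203)]])
E
```

```text
yellow [193.46209386 196.54602888] 1108 [0.6255 0.2604 0.009 ] [0.621  0.2612 0.009 ]
blue [187.68663594 230.48202765] 1085 [0.5377 0.2746 0.009 ] [0.5373 0.2712 0.009 ]
green [182.06714414 264.43867502] 1117 [0.4514 0.2883 0.009 ] [0.4507 0.2848 0.009 ]
ball (array([420.94495413, 209.55045872]), array([416, 204,  11,  12, 109], dtype=int32), ((421.0, 209.5), (11.0, 10.0), 90.0)) (array([266.22058824, 167.91176471]), array([262, 163,  10,  10,  68], dtype=int32), ((266.25, 167.75), (8.485280990600586, 9.192388534545898), 45.0)) (array([ 0.54992956, -0.28317976,  0.17983353]), np.float64(0.0021113674319806386))
bead (array([255.91176471, 264.02941176]), array([253, 261,   7,   7,  34], dtype=int32)) (array([398.42105263, 295.07894737]), array([395, 292,   7,   8,  38], dtype=int32)) (array([0.44546631, 0.09117991, 0.07752334]), np.float64(0.0028018066616825477))
foot (array([337.15625, 214.75   ]), array([328, 205,  17,  16,  96], dtype=int32)) (array([298.2659176 , 270.53183521]), array([289, 257,  19,  25, 267], dtype=int32)) [ 0.56457616 -0.10705081  0.036     ] [ 0.57663002 -0.09921905  0.028     ] (array([ 0.56991101, -0.10959697,  0.01044955]), np.float64(0.00325653926997375))
blk top [ 0.4921 -0.2612  0.072 ]
blk top [ 0.4936 -0.2992  0.072 ]
blk top [ 0.4541 -0.3002  0.072 ]
blk top [ 0.4522 -0.2617  0.072 ]
blk s [ 0.4602 -0.2935  0.072 ]
blk s [ 0.4656 -0.2497  0.072 ]
blk s [ 0.5005 -0.2466  0.072 ]
base [array([ 0.4992, -0.3015,  0.012 ]), array([ 0.4912, -0.2611,  0.012 ]), array([ 0.4522, -0.2656,  0.012 ])]
board top [array([ 0.6475, -0.2348,  0.012 ]), array([ 0.6426, -0.3441,  0.012 ]), array([ 0.4144, -0.3303,  0.012 ]), array([ 0.4208, -0.2197,  0.012 ])]
board s [array([ 0.6427, -0.3412,  0.012 ]), array([ 0.6504, -0.233 ,  0.012 ]), array([ 0.4275, -0.2147,  0.012 ]), array([ 0.4191, -0.3239,  0.012 ])]
```

```bash
cat >> h.py <<'E'
def plan(target,yaw=None):
    """prints local shift in shares and rz share to reach target TCP, yaw (deg of tool x in world)"""
    s,p,M=st(); d=M.T@(np.array(target)-p)/0.1
    y0=np.degrees(np.arctan2(M[1,0],M[0,0])); tilt=np.degrees(np.arccos(-M[2,2]))
    print('t %.1f pos %s yaw %.1f tilt %.2f F %s op %.4f'%(s['t'],p.round(4),y0,tilt,np.round(s['force'],1),s['opening']))
    r=None
    if yaw is not None: r=-((yaw-y0+90)%180-90)/180
    print('shift shares',d.round(3),'rz',r)
E
python3 -c "
from h import *
plan([.49,-.28,.26],-3.8)
c=cam('wrist');s,p,M=st();print((M.T@(c['C']-p)).round(4),(c['R']@M).round(3))"
```

```text
t 0.3 pos [ 0.1932 -0.5679  0.2184] yaw 18.8 tilt 0.03 F [ 0.2  0.1 -0.4] op 0.0931
shift shares [ 3.737 -1.77  -0.415] rz 0.12545331755907085
[ 6.770e-02  1.000e-04 -1.665e-01] [[-0.001  1.    -0.   ]
 [-0.969 -0.001 -0.246]
 [-0.246 -0.     0.969]]
```

Call:
{"method": "move_arm", "body": {
  "series": [
    [0.3,-0.15,-0.2,0,0,0.04,1],
    [0.6,-0.3,-0.4,0,0,0.08,1],
    [1,-0.5,-0.4,0,0,0.125,-1],
    [1,-0.5,-0.4,0,0,0.125,-1]
  ],
  "squeeze": 20
}}

```text
t: 0.8
tool_pos: [0.2752, -0.4861, 0.26]
orientation: [3.139, -0.106, 0.004]
force: [-0.8, -0.4, -0.1]
opening: 0.0812
```

```bash
python3 -c "
from h import *
plan([.47,-.28,.26],-3.8)"
```

```text
t 0.8 pos [ 0.2752 -0.4861  0.26  ] yaw -3.9 tilt 0.15 F [-0.8 -0.4 -0.1] op 0.0812
shift shares [ 1.803 -2.188  0.003] rz -0.0004742667365277953
```

Call:
{"method": "move_arm", "body": {
  "series": [
    [0.3,-0.33,0,0,0,0,-1],
    [0.6,-0.66,0,0,0,0,-1],
    [0.9,-1,0,0,0,0,-1]
  ]
}}

```text
t: 1.1
tool_pos: [0.3684, -0.394, 0.2584]
orientation: [3.14, -0.101, -0.0]
force: [-0.1, -0.8, -0.2]
opening: 0.0574
```

Call:
{"method": "move_arm", "body": {
  "series": [
    [0.3,-0.33,0,0,0,0,-1],
    [0.6,-0.66,0,0,0,0,-1],
    [0.9,-1,0,0,0,0,-1],
    [0.9,-1,0,0,0,0,-1]
  ]
}}

```text
t: 1.5
tool_pos: [0.4673, -0.297, 0.2583]
orientation: [-3.139, 0.091, -0.001]
force: [-0.6, -1.1, -0.7]
opening: 0.0256
```

```bash
python3 -c "
from h import *
plan([.50,-.28,.26],-3.8)
c=cam('wrist');save('w1',c['frame'])"
```

```text
t 1.5 pos [ 0.4673 -0.297   0.2583] yaw -3.3 tilt 0.10 F [-0.6 -1.1 -0.7] op 0.0256
shift shares [ 0.317 -0.189 -0.016] rz 0.0026685562435368915
```

View pics/w1.png

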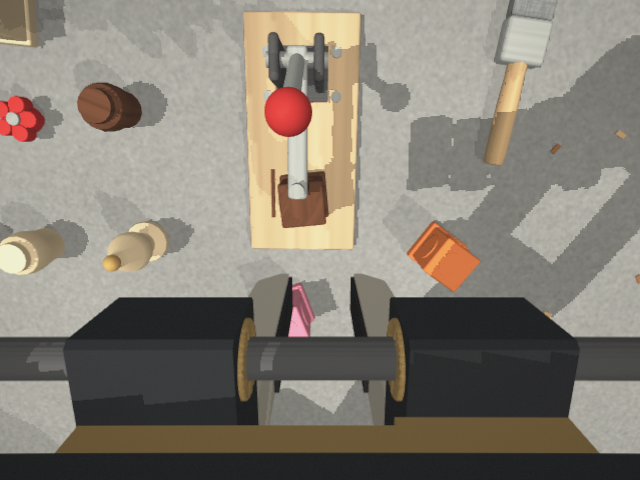

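The wrist picture shows the ball at (288,111), the jig board spanning columns 245–360, and the block top at about (303,207).

```bash
python3 - <<'E'
from meas import *
w=cam('wrist')
b=blob(w,(0,170,80),(8,255,255),(255,320,80,145)); print(b)
ra=blob(t,(0,180,80),(8,255,255),(400,440,190,230)); rb=blob(s,(0,180,60),(8,255,255),(250,280,150,185))
print(tri(t,ra[0],w,b[0]),tri(s,rb[0],w,b[0]),tri(t,ra[0],s,rb[0]))
print('board',[onz(w,p,.012).round(4) for p in [(244,12),(361,13),(354,249),(251,248)]])
crop(w,'w1c',235,375,0,260,3)
plan([.50,-.28,.26],-3.8)
E
```

```text
(array([279.366759  , 105.83601108]), array([ 256,   82,   47,   49, 1805], dtype=int32), ((279.0, 106.0), (48.0, 46.0), 90.0))
(array([ 0.54930164, -0.28253458,  0.17913421]), np.float64(0.0005750299591178144)) (array([ 0.55020089, -0.28299978,  0.18138002]), np.float64(0.0016987368999894102)) (array([ 0.54982348, -0.28301181,  0.18068285]), np.float64(0.002564655709554038))
board [array([ 0.6464, -0.2414,  0.012 ]), array([ 0.6387, -0.3499,  0.012 ]), array([ 0.411 , -0.3334,  0.012 ]), array([ 0.4191, -0.2234,  0.012 ])]
t 1.7 pos [ 0.4636 -0.3015  0.2584] yaw -3.7 tilt 0.04 F [-0.  -1.  -0.7] op 0.0095
shift shares [ 0.349 -0.239 -0.016] rz 0.0004425522962711012
```

View pics/w1c.png

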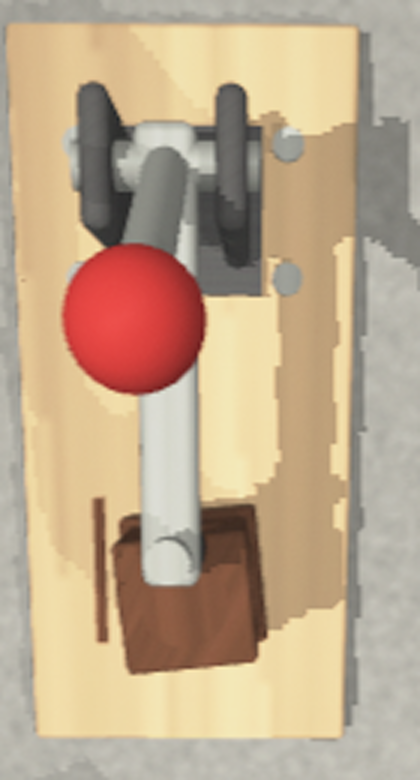

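Call:
{"method": "move_arm", "body": {
  "series": [
    [0.35,-0.24,0,0,0,0,-1],
    [0.35,-0.24,0.4,0,0,0,-1],
    [0.35,-0.24,0.82,0,0,0,-1],
    [0.35,-0.24,0.82,0,0,0,-1]
  ]
}}

```text
t: 2.1
tool_pos: [0.4964, -0.2779, 0.1697]
orientation: [-3.134, 0.104, 0.016]
force: [-0.4, 0.0, -1.2]
opening: 0.0005
```

```bash
python3 -c "
from h import *
plan([.513,-.28,.175],-4)
c=cam('wrist');save('w2',c['frame']);c=cam('scene');crop(c,'s3',210,410,90,240,4)
plan([.513,-.28,.175],-4)
"
```

```text
t 2.1 pos [ 0.4964 -0.2779  0.1697] yaw -3.8 tilt 0.66 F [-0.4  0.  -1.2] op 0.0005
shift shares [ 0.167  0.01  -0.055] rz 0.0010965747462299822
t 2.2 pos [ 0.4995 -0.2798  0.1766] yaw -3.8 tilt 0.12 F [ 0.4 -0.9  0.8] op 0.0007
shift shares [ 0.134 -0.007  0.016] rz 0.001028450772063315
```

View pics/w2.png

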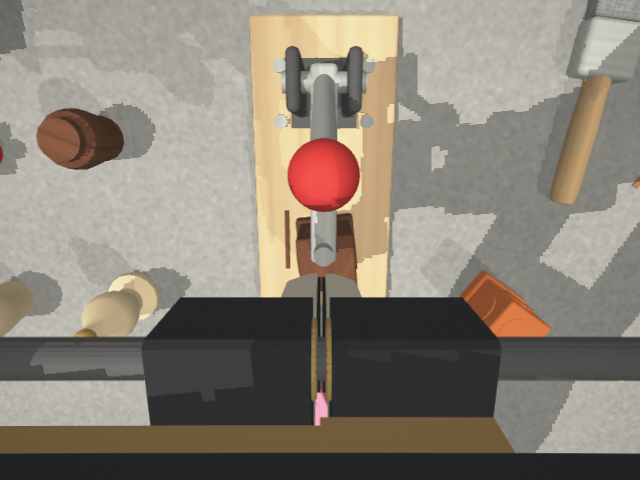

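View pics/s3.png

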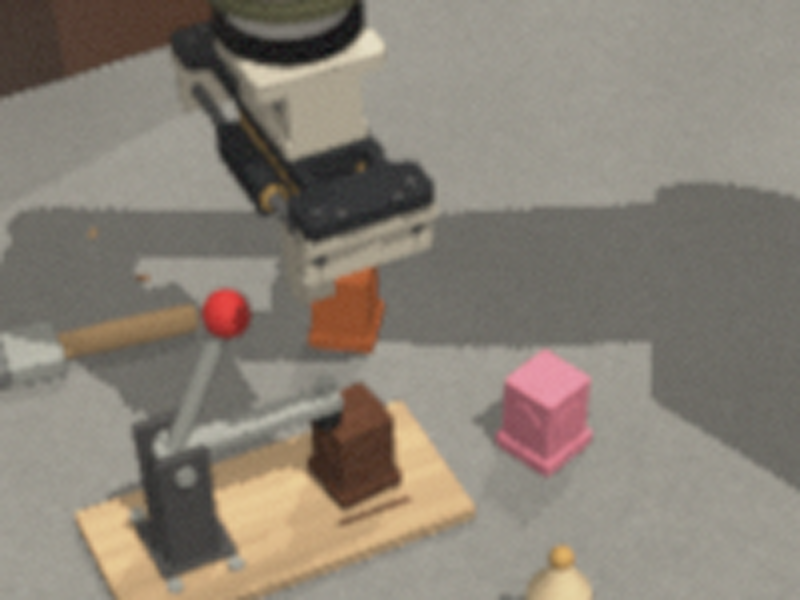

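Call:
{"method": "move_arm", "body": {
  "series": [
    [0.12,0,0,0,0,0,-1],
    [0.24,0,0,0,0,0,-1],
    [0.36,0,0,0,0,0,-1],
    [0.48,0,0,0,0,0,-1],
    [0.6,0,-0.02,0,0,0,-1],
    [0.72,0,-0.02,0,0,0,-1],
    [0.84,0,-0.02,0,0,0,-1],
    [0.95,0,-0.02,0,0,0,-1]
  ]
}}

```text
t: 3.0
tool_pos: [0.5971, -0.287, 0.1829]
orientation: [3.137, -0.104, 0.007]
force: [-0.7, 1.5, 0.9]
opening: 0.0004
```

```bash
python3 -c "
from h import *
c=cam('scene');crop(c,'s4',210,410,90,240,4)
plan([.65,-.289,.165],-4)
"
```

```text
t 3.0 pos [ 0.5982 -0.2868  0.1827] yaw -3.8 tilt 0.32 F [-0.6  1.4 -0.9] op 0.0005
shift shares [ 0.517 -0.013  0.179] rz 0.0013217806741449875
```

View pics/s4.png

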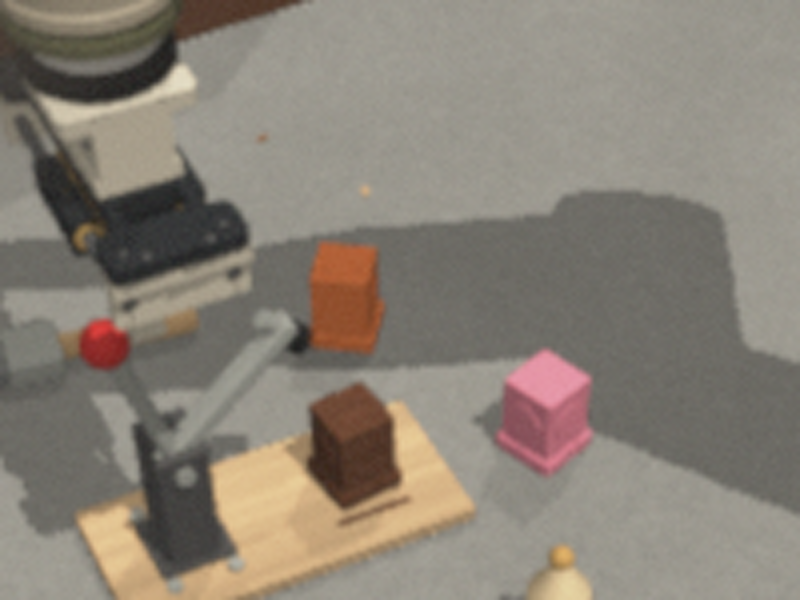

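Call:
{"method": "move_arm", "body": {
  "series": [
    [0.12,0,0.0,0,0,0,-1],
    [0.24,0,0.03,0,0,0,-1],
    [0.36,0,0.08,0,0,0,-1],
    [0.5,0,0.15,0,0,0,-1],
    [0.58,0,0.18,0,0,0,-1],
    [0.58,0,0.18,0,0,0,-1],
    [0.58,0,0.18,0,0,0,-1]
  ]
}}

```text
t: 3.75
tool_pos: [0.6535, -0.2894, 0.1619]
orientation: [3.139, -0.102, 0.001]
force: [-0.1, 0.4, 0.3]
opening: 0.0006
```

```bash
python3 -c "
from h import *
c=cam('scene');crop(c,'s5',210,410,90,240,4)
plan([.55,-.28,.28],-4)
"
```

```text
t 3.8 pos [ 0.6534 -0.2894  0.1618] yaw -3.7 tilt 0.06 F [0.2 0.  1.2] op 0.0003
shift shares [-1.037 -0.025 -1.183] rz 0.0014698069607175532
```

View pics/s5.png

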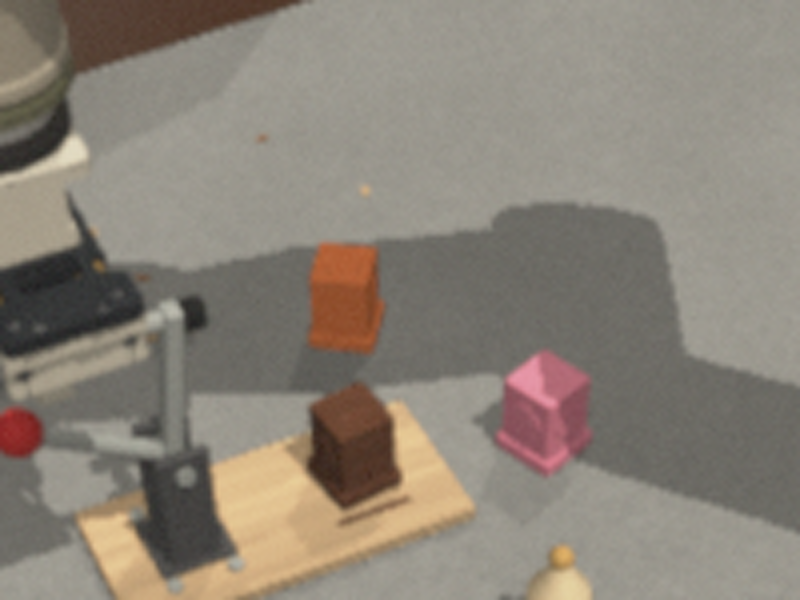

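The hold-down is fully open against its stop, with the lever lying at (100,440) in the crop and the arm upright. The block is still in place. I'll lift and back off, then turn so the wrist camera faces away from the hold-down.

Call:
{"method": "move_arm", "body": {
  "series": [
    [0,0,-0.4,0,0,0,-1],
    [0,0,-0.8,0,0,0,-1],
    [-0.1,0,-1,0,0,0,-1],
    [-0.4,0,-1,0,0,0,-1],
    [-0.7,0,-1,0,0,0,-1],
    [-1,0,-1,0,0,0,0]
  ]
}}

```text
t: 4.4
tool_pos: [0.5524, -0.2824, 0.2616]
orientation: [3.139, -0.102, 0.002]
force: [-1.0, 0.1, 0.1]
opening: 0.0048
```

Call:
{"method": "move_arm", "body": {
  "series": [
    [-0.4,0,-0.2,0,0,0,1],
    [-0.8,0,-0.2,0,0,0,1],
    [-1,0,-0.2,0,0,0,1],
    [-1,0,-0.2,0,0,0,1],
    [-1,0,-0.2,0,0,0,1]
  ]
}}

```text
t: 4.9
tool_pos: [0.4539, -0.2761, 0.2816]
orientation: [3.139, -0.103, 0.003]
force: [1.1, -0.5, -0.3]
opening: 0.0438
```

```bash
python3 -c "
from h import *
plan([.475,-.283,.28],-4)
c=cam('wrist');save('w3',c['frame']);crop(c,'w3c',235,400,100,280,4)
import pickle;pickle.dump(c,open('w3.pkl','wb'))
plan([.475,-.283,.28],176)
"
```

```text
t 4.9 pos [ 0.4539 -0.2761  0.2816] yaw -3.8 tilt 0.11 F [ 1.1 -0.5 -0.3] op 0.0438
shift shares [0.215 0.055 0.016] rz 0.001283091981551523
t 5.0 pos [ 0.4543 -0.276   0.2812] yaw -3.7 tilt 0.07 F [-0.2 -0.8  0. ] op 0.0480
shift shares [0.211 0.056 0.012] rz 0.0014587229706528938
```

View pics/w3c.png

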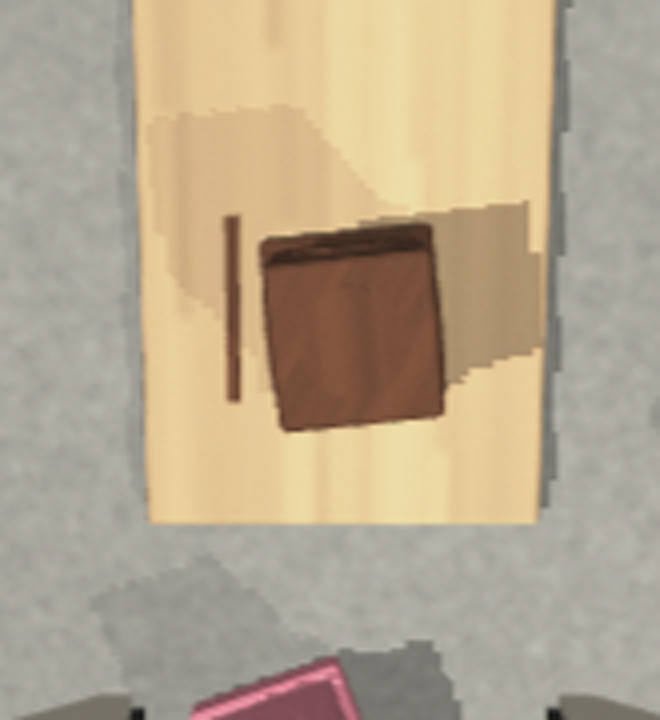

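View pics/w3.png

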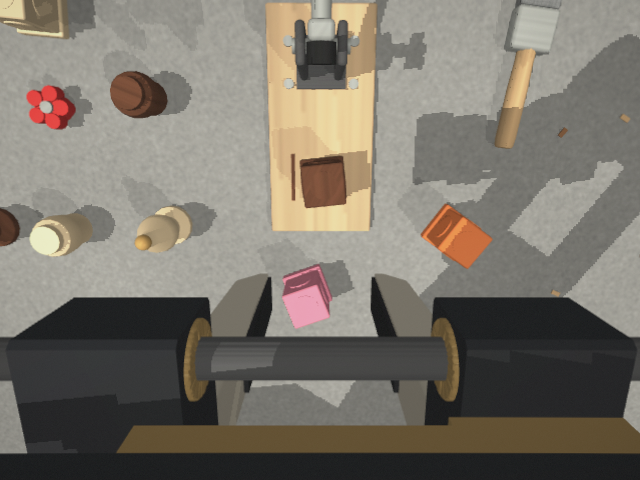

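```bash
python3 - <<'E'
from h import *
import pickle
c=pickle.load(open('w3.pkl','rb'))
P=np.array([onz(c,(235+x/4-.4,100+y/4-.4),.072)[:2] for x,y in [(266,265),(434,248),(443,414),(284,431)]])
print(P.round(4),P.mean(0),[np.linalg.norm(P[i]-P[i-1]) for i in range(4)])
a=(P[0]+P[1]-P[2]-P[3]);b=(P[0]+P[3]-P[1]-P[2]);print(np.degrees(np.arctan2(a[1],a[0])),np.degrees(np.arctan2(b[1],b[0]))-90)
plan([.475,-.283,.28],176)
print(st()[0]['q'])
E
```

```text
[[ 0.4955 -0.2608]
 [ 0.4967 -0.2999]
 [ 0.4579 -0.3   ]
 [ 0.4563 -0.262 ]] [ 0.4765964  -0.28066458] [np.float64(0.039155186597315546), np.float64(0.039094659420865235), np.float64(0.03886122143672602), np.float64(0.0379774532936124)]
0.9476274059504909 2.1157700544002154
t 5.0 pos [ 0.4543 -0.276   0.2812] yaw -3.7 tilt 0.07 F [-0.2 -0.8  0. ] op 0.0480
shift shares [0.211 0.056 0.012] rz 0.0014587229706528938
[-6.42603911e-01 -7.46178522e-02  1.58402841e+00  2.24609277e-04
  1.63100013e+00  9.93436774e-01]
```

Call:
{"method": "move_arm", "body": {
  "series": [
    [0.22,0.03,0,0,0,-0.045,1],
    [0.22,0.03,0,0,0,-0.09,1],
    [0.22,0.03,0,0,0,-0.135,1],
    [0.22,0.03,0,0,0,-0.18,1],
    [0.22,0.03,0,0,0,-0.225,1],
    [0.22,0.03,0,0,0,-0.27,1],
    [0.22,0.03,0,0,0,-0.315,1],
    [0.22,0.03,0,0,0,-0.36,1]
  ]
}}

```text
t: 5.75
tool_pos: [0.4766, -0.2801, 0.2801]
orientation: [-2.7, -1.605, 0.0]
force: [0.2, -0.7, -0.7]
opening: 0.0929
```

Call:
{"method": "move_arm", "body": {
  "series": [
    [0,0,0,0,0,-0.045,1],
    [0,0,0,0,0,-0.09,1],
    [0,0,0,0,0,-0.135,1],
    [0,0,0,0,0,-0.18,1],
    [0,0,0,0,0,-0.225,1],
    [0,0,0,0,0,-0.27,1],
    [0,0,0,0,0,-0.315,1],
    [0,0,0,0,0,-0.36,1]
  ]
}}

```text
t: 6.55
tool_pos: [0.4766, -0.2801, 0.2801]
orientation: [-1.419, -2.802, -0.0]
force: [-0.1, 0.0, 0.2]
opening: 0.0931
```

Call:
{"method": "move_arm", "body": {
  "series": [
    [0,0,0,0,0,-0.045,1],
    [0,0,0,0,0,-0.09,1],
    [0,0,0,0,0,-0.135,1],
    [0,0,0,0,0,-0.18,1],
    [0,0,0,0,0,-0.225,1],
    [0,0,0,0,0,-0.27,1],
    [0,0,0,0,0,-0.305,1],
    [0,0,0,0,0,-0.305,1]
  ]
}}

```text
t: 7.35
tool_pos: [0.4765, -0.2801, 0.2802]
orientation: [0.025, -3.141, -0.001]
force: [0.0, 0.6, -0.2]
opening: 0.0932
```

```bash
python3 -c "
from h import *
plan([.476,-.281,.12],181.5)
c=cam('wrist');save('w4',c['frame'])
plan([.476,-.281,.12],181.5)
"
```

```text
t 7.3 pos [ 0.4765 -0.2801  0.2802] yaw -179.1 tilt 0.04 F [ 0.   0.6 -0.2] op 0.0932
shift shares [ 0.005 -0.01   1.602] rz -0.0031979600840701195
t 7.4 pos [ 0.4764 -0.2801  0.2802] yaw -179.3 tilt 0.04 F [-1.   0.7 -0.3] op 0.0930
shift shares [ 0.003 -0.009  1.602] rz -0.004548044533213947
```

View pics/w4.png

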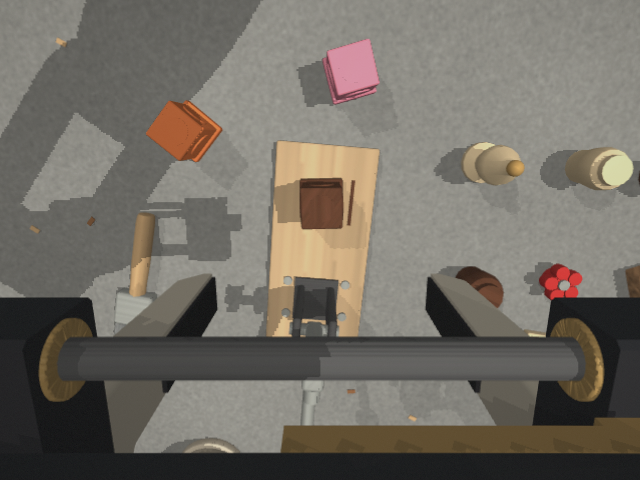

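Call:
{"method": "move_arm", "body": {
  "series": [
    [0,-0.01,0.4,0,0,0,1],
    [0,-0.01,0.8,0,0,0,1],
    [0,-0.01,1,0,0,0,1]
  ]
}}

```text
t: 7.7
tool_pos: [0.4746, -0.2801, 0.1765]
orientation: [0.016, -3.138, -0.005]
force: [-0.4, -0.1, -1.0]
opening: 0.0927
```

Call:
{"method": "move_arm", "body": {
  "series": [
    [0,0,0.25,0,0,0,1],
    [0,0,0.5,0,0,0,1],
    [0,0,0.75,0,0,0,1],
    [0,0,0.9,0,0,0,1],
    [0,0,0.9,0,0,0,1]
  ]
}}

```text
t: 8.2
tool_pos: [0.4743, -0.2801, 0.0879]
orientation: [0.019, -3.138, -0.005]
force: [0.5, 0.3, 0.4]
opening: 0.0931
```

```bash
python3 -c "
from h import *
c=cam('wrist');save('w5',c['frame']);s=cam('scene');crop(s,'s6',210,410,90,240,4)
plan([.476,-.281,.028],181.5)
E=[onz(c,p,.072).round(4) for p in [(0,0)]]
"
```

```text
t 8.3 pos [ 0.4761 -0.2814  0.0912] yaw -179.3 tilt 0.01 F [ 0.   0.6 -0.1] op 0.0929
shift shares [0.001 0.004 0.632] rz -0.004294644834621724
```

View pics/w5.png

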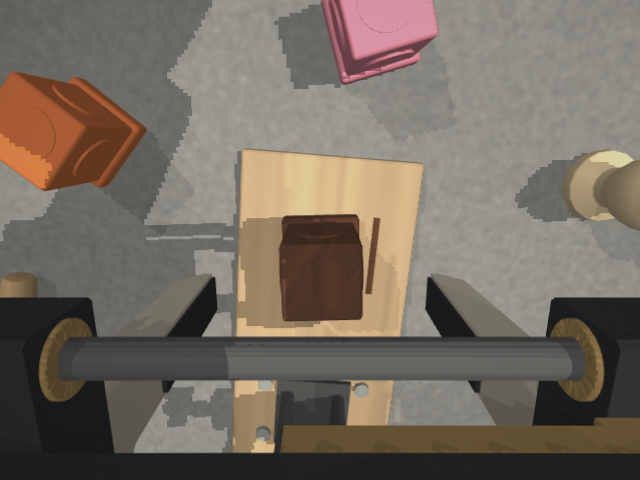

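View pics/s6.png

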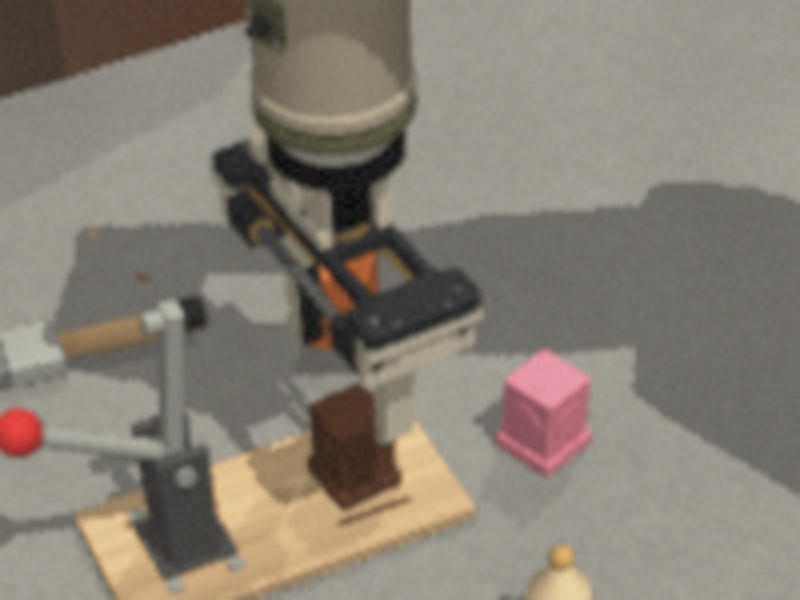

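```bash
python3 -c "
from h import *
c=cam('wrist')
print([onz(c,p,.072).round(4) for p in [(281,247),(281,321),(362,319),(362,247)]])
plan([.476,-.281,.028],181)
"
```

```text
[array([ 0.4606, -0.3012,  0.072 ]), array([ 0.4995, -0.3017,  0.072 ]), array([ 0.4979, -0.2607,  0.072 ]), array([ 0.4602, -0.2621,  0.072 ])]
t 8.3 pos [ 0.4766 -0.2818  0.092 ] yaw -179.3 tilt 0.10 F [-0.2 -0.1  0.8] op 0.0930
shift shares [0.006 0.009 0.64 ] rz -0.0014454712474556825
```

Call:
{"method": "move_arm", "body": {
  "series": [
    [-0.02,0,0.3,0,0,0,1],
    [-0.02,0,0.6,0,0,0,1],
    [-0.02,0,0.64,0,0,0,1],
    [-0.02,0,0.64,0,0,0,1],
    [-0.02,0,0.64,0,0,0,-1],
    [-0.02,0,0.64,0,0,0,-1],
    [-0.02,0,0.64,0,0,0,-1],
    [-0.02,0,0.64,0,0,0,-1]
  ],
  "squeeze": 25
}}

```text
t: 9.15
tool_pos: [0.4782, -0.2817, 0.0276]
orientation: [-0.021, 3.14, -0.001]
force: [0.7, 0.6, 1.0]
opening: 0.0656
```

Call:
{"method": "move_arm", "body": {
  "series": [
    [0,0,0,0,0,0,-1],
    [0,0,0,0,0,0,-1],
    [0,0,0,0,0,0,-1],
    [0,0,0,0,0,0,-1]
  ]
}}

```text
t: 9.55
tool_pos: [0.4777, -0.2812, 0.0266]
orientation: [0.021, -3.141, -0.0]
force: [-0.1, 0.3, 0.4]
opening: 0.04
```

Call:
{"method": "move_arm", "body": {
  "series": [
    [0,0,0,0,0,0,-1],
    [0,0,-0.05,0,0,0,-1],
    [0,0,-0.1,0,0,0,-1],
    [0,0,-0.2,0,0,0,-1],
    [0,0,-0.2,0,0,0,-1]
  ]
}}

```text
t: 10.05
tool_pos: [0.4789, -0.2822, 0.0488]
orientation: [-0.021, 3.139, -0.003]
force: [0.5, -0.1, -1.1]
opening: 0.04
```

```bash
python3 -c "
from h import *
s=cam('scene');crop(s,'s7',210,410,90,240,4)
plan([.476,-.281,.25],181)
"
```

```text
t 10.1 pos [ 0.4786 -0.282   0.0481] yaw -179.2 tilt 0.14 F [ 0.4  0.  -0.8] op 0.0402
shift shares [ 0.022  0.007 -2.019] rz -0.001225934978133283
```

View pics/s7.png

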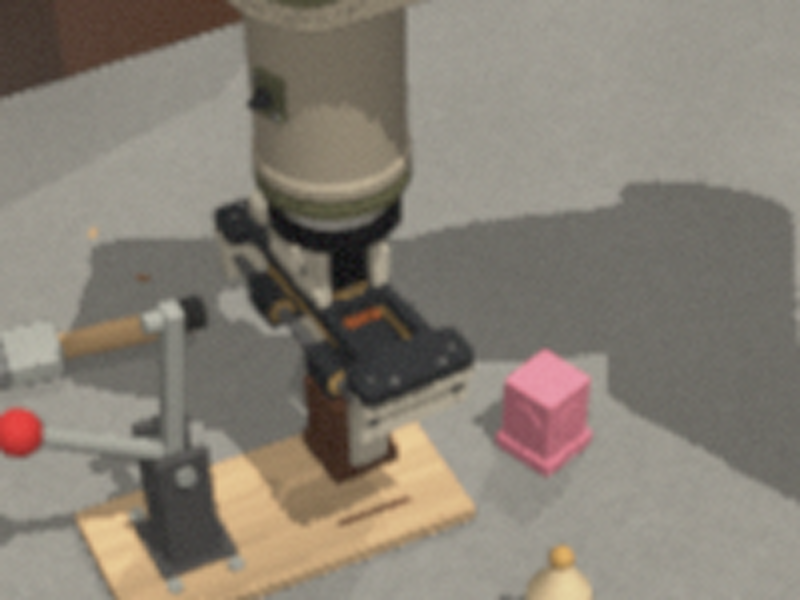

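Call:
{"method": "move_arm", "body": {
  "series": [
    [0,0,-0.25,0,0,0,-1],
    [0,0,-0.5,0,0,0,-1],
    [0,0,-0.75,0,0,0,-1],
    [0,0,-1,0,0,0,-1],
    [0,0,-1,0,0,0,-1]
  ]
}}

```text
t: 10.6
tool_pos: [0.4799, -0.2828, 0.1509]
orientation: [-0.021, 3.136, -0.007]
force: [-0.5, -0.9, 0.0]
opening: 0.0397
```

Call:
{"method": "move_arm", "body": {
  "series": [
    [0,0.2,-0.2,0,0,0,-1],
    [0,0.45,-0.5,0,0,0,-1],
    [-0.1,0.75,-0.5,0,0,0,-1],
    [-0.25,1,-0.5,0,0,0,-1]
  ]
}}

```text
t: 11.0
tool_pos: [0.5015, -0.18, 0.1967]
orientation: [-0.02, 3.141, -0.0]
force: [0.3, -0.3, -1.5]
opening: 0.0397
```

Call:
{"method": "move_arm", "body": {
  "series": [
    [-0.1,0.35,0,0,0,0,-1],
    [-0.2,0.7,0,0,0,0,-1],
    [-0.3,1,0,0,0,0,-1]
  ]
}}

```text
t: 11.3
tool_pos: [0.5296, -0.0787, 0.195]
orientation: [0.022, -3.14, -0.001]
force: [0.9, 0.7, -1.1]
opening: 0.0397
```

Call:
{"method": "move_arm", "body": {
  "series": [
    [-0.1,0.35,0,0,0,0,-1],
    [-0.2,0.7,0,0,0,0,-1],
    [-0.3,1,0,0,0,0,-1]
  ]
}}

```text
t: 11.6
tool_pos: [0.5582, 0.0217, 0.195]
orientation: [0.022, -3.14, -0.0]
force: [0.0, 0.3, -0.3]
opening: 0.0398
```

Call:
{"method": "move_arm", "body": {
  "series": [
    [-0.1,0.35,0,0,0,0.02,-1],
    [-0.2,0.7,0,0,0,0.04,-1],
    [-0.3,1,0,0,0,0.055,-1],
    [-0.3,1,0,0,0,0.055,-1]
  ]
}}

```text
t: 12.0
tool_pos: [0.587, 0.1238, 0.1947]
orientation: [-0.246, -3.13, -0.001]
force: [0.3, -0.3, -0.9]
opening: 0.0399
```

```bash
python3 -c "
from h import *
plan([.623,.261,.2],171)
"
```

```text
t 12.0 pos [0.587  0.1238 0.1947] yaw 171.0 tilt 0.12 F [ 0.3 -0.3 -0.9] op 0.0399
shift shares [-0.141  1.411 -0.052] rz 9.939470933141415e-06
```

Call:
{"method": "move_arm", "body": {
  "series": [
    [-0.05,0.35,0,0,0,0,-1],
    [-0.1,0.7,0,0,0,0,-1],
    [-0.1,0.85,0,0,0,0,-1],
    [-0.1,0.85,0,0,0,0,-1]
  ]
}}

```text
t: 12.4
tool_pos: [0.61, 0.2037, 0.1952]
orientation: [-0.246, -3.13, 0.001]
force: [-0.6, 0.0, -1.1]
opening: 0.0399
```

```bash
python3 -c "
from h import *
import pickle
c=cam('wrist');save('w6',c['frame']);pickle.dump(c,open('w6.pkl','wb'))
plan([.623,.261,.2],171)
"
```

```text
t 12.4 pos [0.61   0.2023 0.1954] yaw 171.0 tilt 0.11 F [ 0.2  0.2 -1.5] op 0.0396
shift shares [-0.036  0.6   -0.047] rz -0.0001799970875214601
```

View pics/w6.png

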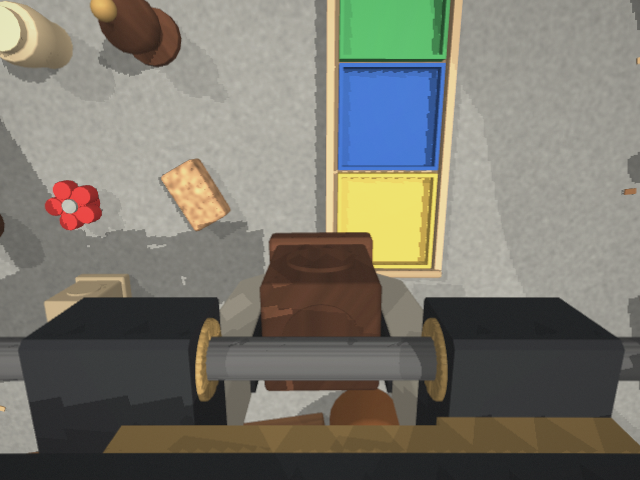

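```bash
python3 -c "
from h import *
import pickle
c=pickle.load(open('w6.pkl','rb'))
B=np.array([onz(c,p,.020)[:2] for p in [(338,63),(446,63),(441,170),(337,171)]]);print('blue',B.round(4).tolist(),B.mean(0))
Y=np.array([onz(c,p,.020)[:2] for p in [(337,172),(441,172),(436,271)]]);print('yel',Y.round(4).tolist(),(Y[0]+Y[2])/2)
print([onz(c,p,.022).round(4) for p in [(461,0),(442,276),(327,272)]])
crop(c,'w6c',320,470,0,290,2)
"
```

```text
blue [[0.4903, 0.236], [0.5038, 0.3204], [0.587, 0.3096], [0.5741, 0.2227]] [0.53881246 0.27217968]
yel [[0.5749, 0.2226], [0.5887, 0.3094], [0.6762, 0.2976]] [0.62553713 0.26010005]
[array([0.4615, 0.3346, 0.022 ]), array([0.681, 0.302, 0.022]), array([0.6611, 0.2007, 0.022 ])]
```

View pics/w6c.png

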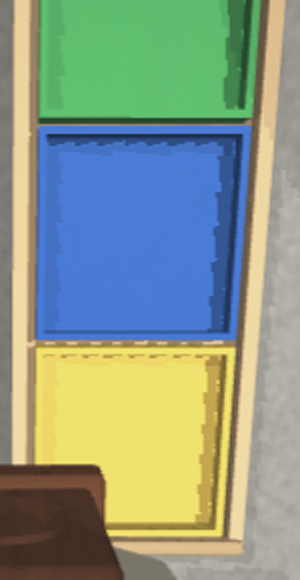

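```bash
python3 -c "
from h import *
plan([.624,.2595,.12],171)
"
```

```text
t 12.4 pos [0.61   0.2023 0.1954] yaw 171.0 tilt 0.11 F [ 0.2  0.2 -1.5] op 0.0396
shift shares [-0.049  0.588  0.753] rz -0.0001799970875214601
```

Call:
{"method": "move_arm", "body": {
  "series": [
    [-0.02,0.25,0,0,0,0,-1],
    [-0.05,0.5,0,0,0,0,-1],
    [-0.05,0.59,0.25,0,0,0,-1],
    [-0.05,0.59,0.5,0,0,0,-1],
    [-0.05,0.59,0.75,0,0,0,-1],
    [-0.05,0.59,0.75,0,0,0,-1],
    [-0.05,0.59,0.75,0,0,0,-1]
  ]
}}

```text
t: 13.15
tool_pos: [0.6245, 0.2585, 0.1215]
orientation: [-0.251, -3.13, 0.001]
force: [0.5, -0.3, -1.0]
opening: 0.0398
```

```bash
python3 -c "
from h import *
plan([.624,.2595,.025],171)
s=cam('scene');crop(s,'s8',300,500,320,470,4)
plan([.624,.2595,.025],171)
"
```

```text
t 13.2 pos [0.6245 0.2585 0.1215] yaw 170.8 tilt 0.10 F [ 0.5 -0.3 -1. ] op 0.0398
shift shares [0.006 0.01  0.965] rz -0.001020051969235188
t 13.2 pos [0.6255 0.259  0.123 ] yaw 170.8 tilt 0.06 F [ 0.1  1.3 -0.2] op 0.0400
shift shares [0.017 0.002 0.98 ] rz -0.0009783922934679544
```

View pics/s8.png

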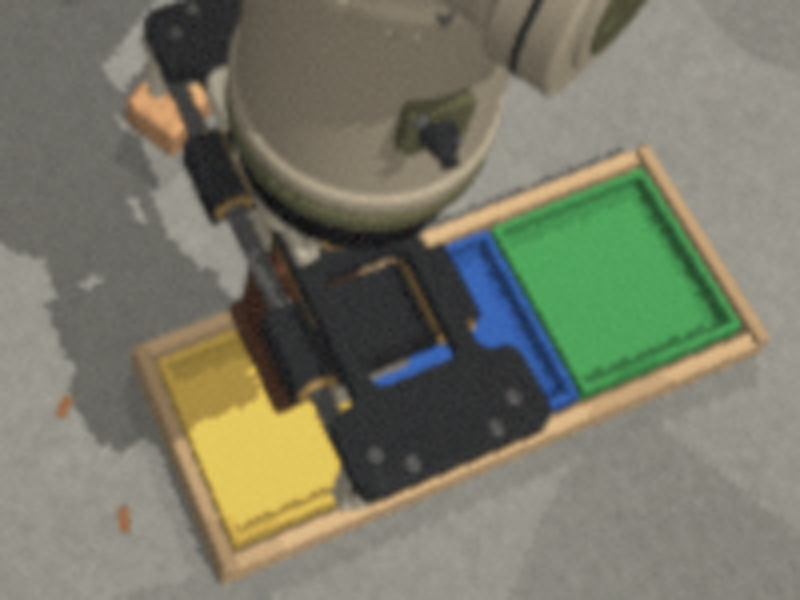

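Call:
{"method": "move_arm", "body": {
  "series": [
    [0,0,0.3,0,0,0,-1],
    [0,0,0.6,0,0,0,-1],
    [0,0,0.8,0,0,0,-1],
    [0,0,0.9,0,0,0,-1],
    [0,0,0.96,0,0,0,-1],
    [0,0,0.97,0,0,0,-1],
    [0,0,0.97,0,0,0,-1]
  ]
}}

```text
t: 13.9
tool_pos: [0.626, 0.2603, 0.0263]
orientation: [0.25, 3.13, 0.001]
force: [0.0, -0.4, -1.1]
opening: 0.0397
```

Call:
{"method": "move_arm", "body": {
  "series": [
    [0,0,0.01,0,0,0,-1],
    [0,0,0.02,0,0,0,-1],
    [0,0,0.02,0,0,0,-1]
  ]
}}

```text
t: 14.2
tool_pos: [0.6257, 0.2603, 0.0237]
orientation: [0.25, 3.13, 0.001]
force: [1.5, 0.3, 1.7]
opening: 0.0402
```

Contact; releasing.

Call:
{"method": "move_arm", "body": {
  "series": [
    [0,0,0,0,0,0,0.4],
    [0,0,0,0,0,0,0.4],
    [0,0,0,0,0,0,0.4],
    [0,0,0,0,0,0,0.4],
    [0,0,-0.2,0,0,0,0.4],
    [0,0,-0.5,0,0,0,0.4],
    [0,0,-0.8,0,0,0,0.4],
    [0,0,-1,0,0,0,0.4]
  ]
}}

```text
t: 15.0
tool_pos: [0.6257, 0.2604, 0.1253]
orientation: [0.25, 3.129, 0.002]
force: [0.0, 0.1, -0.4]
opening: 0.065
```

Call:
{"method": "move_arm", "body": {
  "series": [
    [0.1,-0.3,-0.5,0,0,0,1],
    [0.2,-0.65,-0.8,0,0,0,1],
    [0.2,-1,-0.8,0,0,0,1]
  ]
}}

```text
t: 15.3
tool_pos: [0.591, 0.165, 0.2089]
orientation: [0.246, 3.124, 0.004]
force: [0.5, -0.1, 0.4]
opening: 0.0847
```

Call:
{"method": "move_arm", "body": {
  "series": [
    [0.1,-0.35,0,0,0,0,1],
    [0.2,-0.7,0,0,0,0,1],
    [0.2,-1,0,0,0,0,1],
    [0.2,-1,0,0,0,0,1]
  ]
}}

```text
t: 15.7
tool_pos: [0.5532, 0.0658, 0.2029]
orientation: [0.255, 3.131, -0.002]
force: [-0.3, -0.2, 0.1]
opening: 0.093
```

```bash
python3 -c "
from h import *
import pickle
plan([.47,-.107,.24],171)
s=cam('scene');crop(s,'s9',300,500,320,470,4)
t=cam('top');crop(t,'t9',150,350,160,300,4)
c=cam('wrist');save('w7',c['frame']);pickle.dump(c,open('w7.pkl','wb'))
plan([.47,-.107,.24],171)
"
```

```text
t 15.7 pos [0.5532 0.0658 0.2029] yaw 170.7 tilt 0.07 F [-0.3 -0.2  0.1] op 0.0930
shift shares [ 0.541 -1.84  -0.369] rz -0.0016773143791542428
t 15.8 pos [0.5538 0.0693 0.2028] yaw 170.9 tilt 0.03 F [ 0.  -0.2 -0.6] op 0.0932
shift shares [ 0.547 -1.874 -0.374] rz -0.0008016977733115975
```

View pics/s9.png

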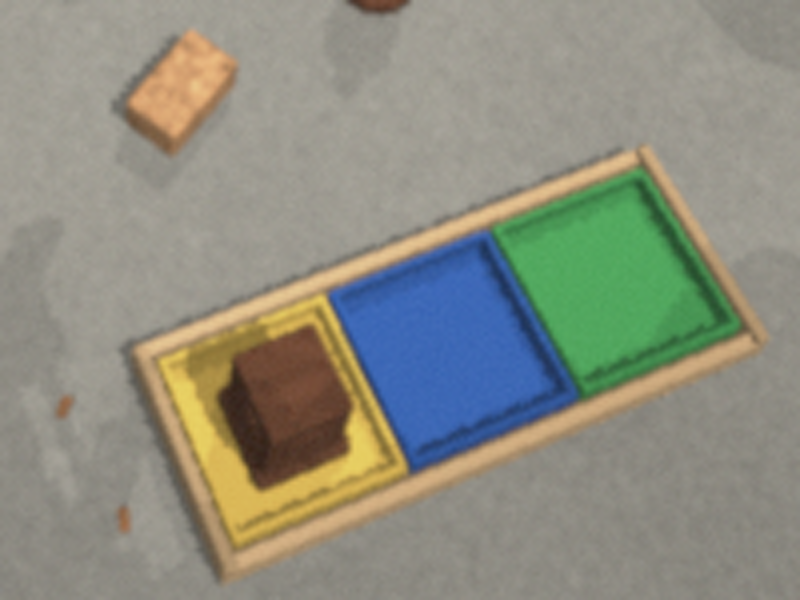

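View pics/t9.png

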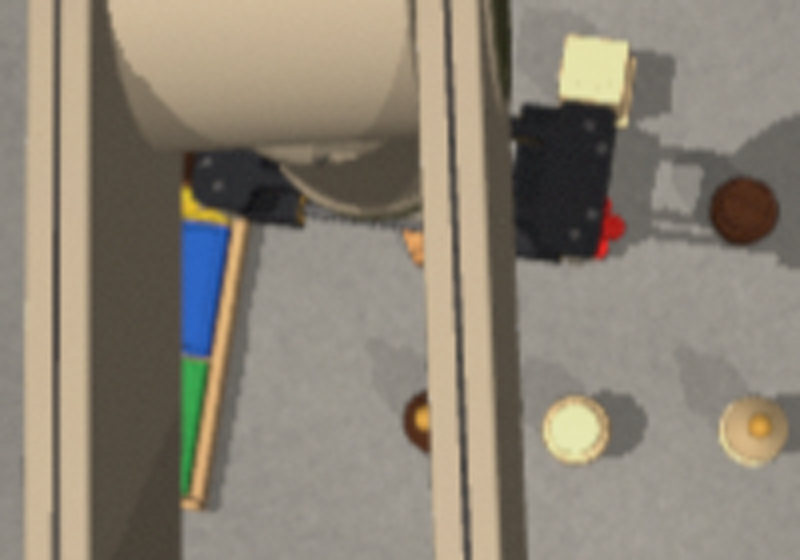

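View pics/w7.png

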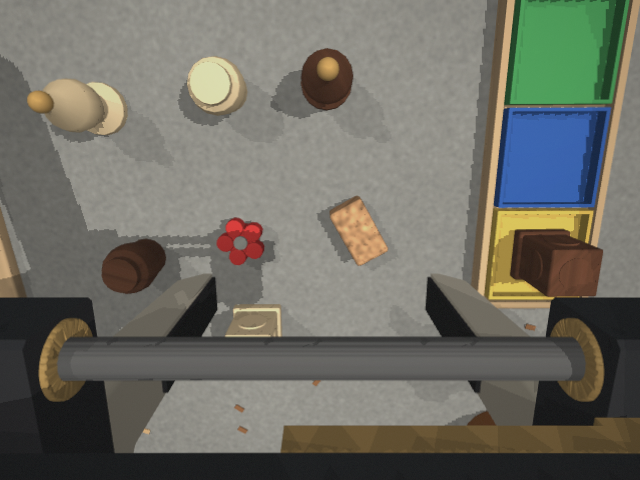

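```bash
python3 -c "
from h import *
import pickle
c=pickle.load(open('w7.pkl','rb'))
print('foot stub',onz(c,(125,269),.056))
for z in (.078,.084): print('bead',onz(c,(328,69),z))
print('fin base', onz(c,(328,88),.006))
print('pale foot',onz(c,(210,83),.056),'pale blk',onz(c,(255,322),.06),'pale fin bead',onz(c,(39,101),.083), 'base',onz(c,(104,109),.008))
plan([.568,-.107,.2],171)
"
```

```text
foot stub [ 0.56662071 -0.0971826   0.056     ]
bead [0.44489322 0.09094725 0.078     ]
bead [0.44574614 0.09070475 0.084     ]
fin base [0.44958866 0.09149313 0.006     ]
pale foot [0.43733886 0.00476801 0.056     ] pale blk [ 6.28794593e-01 -1.70612988e-04  6.00000000e-02] pale fin bead [ 0.43437401 -0.10554961  0.083     ] base [ 0.43583167 -0.10124289  0.008     ]
t 15.8 pos [0.5538 0.0693 0.2028] yaw 170.9 tilt 0.03 F [ 0.  -0.2 -0.6] op 0.0932
shift shares [-0.42  -1.718  0.027] rz -0.0008016977733115975
```

Call:
{"method": "move_arm", "body": {
  "series": [
    [-0.1,-0.35,0,0,0,0,0.5],
    [-0.2,-0.7,0,0,0,0,0.5],
    [-0.25,-1,0,0,0,0,0.5]
  ]
}}

```text
t: 16.15
tool_pos: [0.5632, -0.0338, 0.2025]
orientation: [0.247, 3.132, 0.0]
force: [0.5, 0.5, -0.3]
opening: 0.0734
```

Call:
{"method": "move_arm", "body": {
  "series": [
    [-0.1,-0.35,0,0,0,0,0.5],
    [-0.15,-0.66,0.15,0,0,0,0.5],
    [-0.15,-0.66,0.3,0,0,0,0.5],
    [-0.15,-0.66,0.3,0,0,0,0.5],
    [-0.15,-0.66,0.3,0,0,0,0.5]
  ]
}}

```text
t: 16.65
tool_pos: [0.5668, -0.0997, 0.1721]
orientation: [-0.248, -3.13, -0.001]
force: [-0.2, -0.0, -0.2]
opening: 0.0697
```

```bash
python3 -c "
from h import *
import pickle
c=cam('wrist');save('w8',c['frame']);pickle.dump(c,open('w8.pkl','wb'))
plan([.568,-.10,.1],171)
"
```

```text
t 16.7 pos [ 0.5672 -0.0997  0.1729] yaw 171.0 tilt 0.03 F [-0.7  0.2  0.6] op 0.0700
shift shares [-0.008 -0.002  0.729] rz -0.00010749449589550548
```

View pics/w8.png

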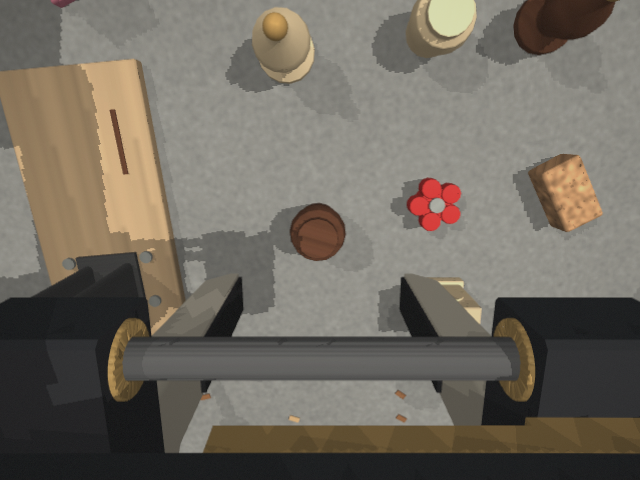

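```bash
python3 -c "
from h import *
import pickle
c=pickle.load(open('w8.pkl','rb'))
print(onz(c,(318,231.5),.036),onz(c,(318.5,237.5),.056)); crop(c,'w8c',270,370,190,280,6)
plan([.568,-.10,.1],171)
"
```

```text
[ 0.57104527 -0.102896    0.036     ] [ 0.5708226  -0.10236379  0.056     ]
t 16.7 pos [ 0.5672 -0.0997  0.1729] yaw 171.0 tilt 0.03 F [-0.7  0.2  0.6] op 0.0700
shift shares [-0.008 -0.002  0.729] rz -0.00010749449589550548
```

View pics/w8c.png

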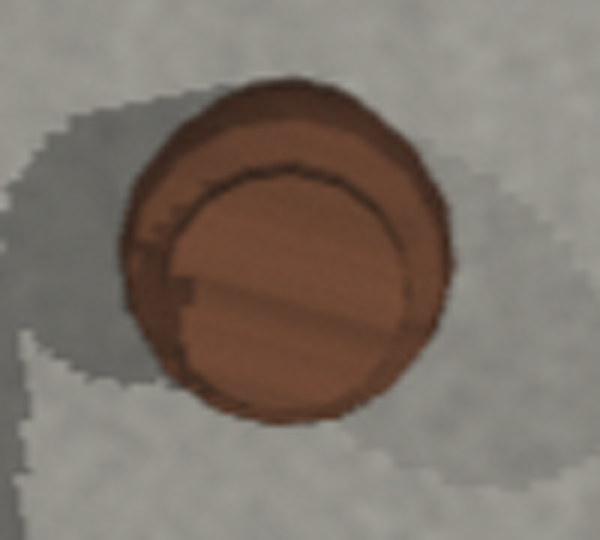

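Call:
{"method": "move_arm", "body": {
  "series": [
    [-0.04,-0.02,0.3,0,0,0,0.5],
    [-0.04,-0.02,0.6,0,0,0,0.5],
    [-0.04,-0.02,0.85,0,0,0,0.5],
    [-0.04,-0.02,0.85,0,0,0,0.5]
  ]
}}

```text
t: 17.1
tool_pos: [0.5682, -0.102, 0.0844]
orientation: [-0.247, -3.126, -0.002]
force: [-1.3, 1.2, 0.1]
opening: 0.0698
```

```bash
python3 -c "
from h import *
c=cam('wrist');save('w9',c['frame'])
print(onz(c,(318,231.5),.036))
plan([.571,-.1025,.017],171)
"
```

```text
[ 0.55164372 -0.10121342  0.036     ]
t 17.1 pos [ 0.5696 -0.1025  0.0868] yaw 171.0 tilt 0.17 F [ 0.8 -0.   0.9] op 0.0700
shift shares [-0.016  0.002  0.698] rz -0.00019196555086753935
```

View pics/w9.png

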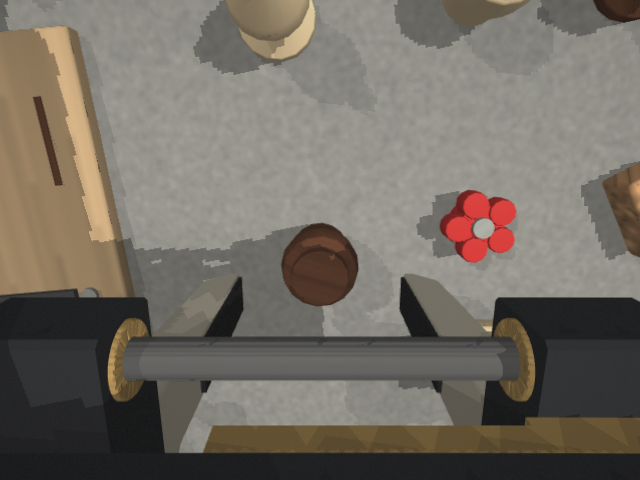

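```bash
python3 -c "
from h import *
c=cam('wrist')
print(onz(c,(320,270),.056),onz(c,(320,264),.036),'knob edge',onz(c,(440,228),.02))
plan([.571,-.1025,.017],171)
"
```

```text
[ 0.56947718 -0.10326207  0.056     ] [ 0.57268407 -0.10380977  0.036     ] knob edge [ 0.56684937 -0.03021765  0.02      ]
t 17.2 pos [ 0.5709 -0.103   0.0886] yaw 171.0 tilt 0.02 F [ 0.4 -0.2 -0.1] op 0.0699
shift shares [0.    0.005 0.716] rz -0.0002494539981660814
```

Call:
{"method": "move_arm", "body": {
  "series": [
    [0,0,0.3,0,0,0,0.5],
    [0,0,0.6,0,0,0,0.5],
    [0,0,0.7,0,0,0,0.5],
    [0,0,0.715,0,0,0,0.5],
    [0,0,0.715,0,0,0,-1],
    [0,0,0.715,0,0,0,-1],
    [0,0,0.715,0,0,0,-1],
    [0,0,0.715,0,0,0,-1]
  ],
  "squeeze": 20
}}

```text
t: 18.0
tool_pos: [0.5713, -0.1041, 0.0173]
orientation: [0.25, 3.13, -0.0]
force: [0.8, 1.4, 6.8]
opening: 0.0428
```

Call:
{"method": "move_arm", "body": {
  "series": [
    [0,0,0,0,0,0,-1],
    [0,0,0,0,0,0,-1],
    [0,0,0,0,0,0,-1],
    [0,0,0,0,0,0,-1]
  ]
}}

```text
t: 18.4
tool_pos: [0.5714, -0.1041, 0.0173]
orientation: [0.25, 3.13, -0.0]
force: [-0.6, -0.0, 5.1]
opening: 0.0423
```

Call:
{"method": "move_arm", "body": {
  "series": [
    [0,0,-0.05,0,0,0,-1],
    [0,0,-0.15,0,0,0,-1],
    [0,0,-0.3,0,0,0,-1],
    [0,0,-0.6,0,0,0,-1],
    [0,0,-0.9,0,0,0,-1],
    [0,0,-1,0,0,0,-1]
  ]
}}

```text
t: 19.0
tool_pos: [0.573, -0.1046, 0.1212]
orientation: [0.249, 3.125, -0.002]
force: [1.2, 0.5, -0.6]
opening: 0.0423
```

```bash
python3 -c "
from h import *
c=cam('wrist');save('w10',c['frame']);c=cam('scene');crop(c,'s10',230,430,150,300,4)
plan([.5385,.272,.16],171)
"
```

```text
t 19.1 pos [ 0.5722 -0.1044  0.119 ] yaw 170.9 tilt 0.28 F [-0.8  0.2 -1.1] op 0.0421
shift shares [ 0.928  3.663 -0.417] rz -0.0006722046818942494
```

View pics/w10.png

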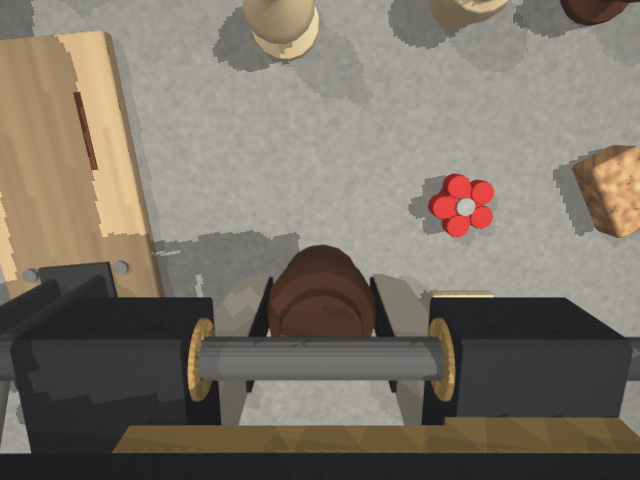

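View pics/s10.png

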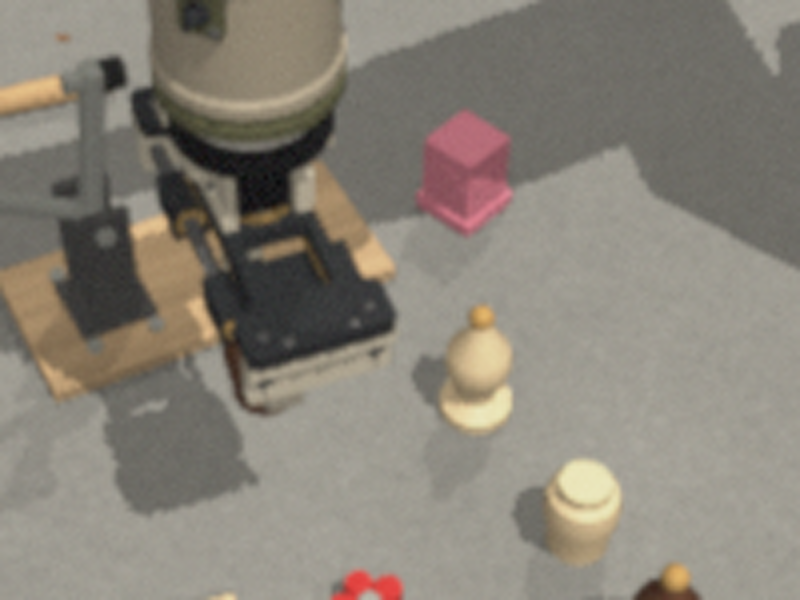

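Call:
{"method": "move_arm", "body": {
  "series": [
    [0,0.1,-0.3,0,0,0,-1],
    [0.1,0.4,-0.4,0,0,0,-1],
    [0.2,0.7,-0.4,0,0,0,-1],
    [0.25,1,-0.4,0,0,0,-1]
  ]
}}

```text
t: 19.5
tool_pos: [0.5605, -0.0003, 0.1547]
orientation: [-0.251, -3.13, -0.0]
force: [0.4, 0.9, -1.0]
opening: 0.0423
```

Call:
{"method": "move_arm", "body": {
  "series": [
    [0.1,0.35,0,0,0,0,-1],
    [0.2,0.7,0,0,0,0,-1],
    [0.25,1,0,0,0,0,-1]
  ]
}}

```text
t: 19.8
tool_pos: [0.5511, 0.1031, 0.154]
orientation: [-0.249, -3.129, 0.0]
force: [1.0, -0.5, -0.2]
opening: 0.0425
```

Call:
{"method": "move_arm", "body": {
  "series": [
    [0.1,0.35,0,0,0,0,-1],
    [0.2,0.7,0,0,0,0,-1],
    [0.25,1,0,0,0,0,-1],
    [0.25,1,0,0,0,0,-1]
  ]
}}

```text
t: 20.2
tool_pos: [0.5423, 0.2074, 0.154]
orientation: [-0.244, -3.129, -0.0]
force: [0.0, -0.0, 0.5]
opening: 0.0427
```

```bash
python3 -c "
from h import *
plan([.5385,.272,.15],171)
c=cam('wrist');save('w11',c['frame'])
plan([.5385,.272,.15],171)
"
```

```text
t 20.2 pos [0.5423 0.2074 0.154 ] yaw 171.1 tilt 0.17 F [ 0.  -0.   0.5] op 0.0427
shift shares [0.138 0.632 0.04 ] rz 0.0004936555275757352
t 20.2 pos [0.5426 0.2056 0.154 ] yaw 171.1 tilt 0.17 F [-0.9  0.1 -1.7] op 0.0420
shift shares [0.144 0.65  0.04 ] rz 0.0002865631297349106
```

View pics/w11.png

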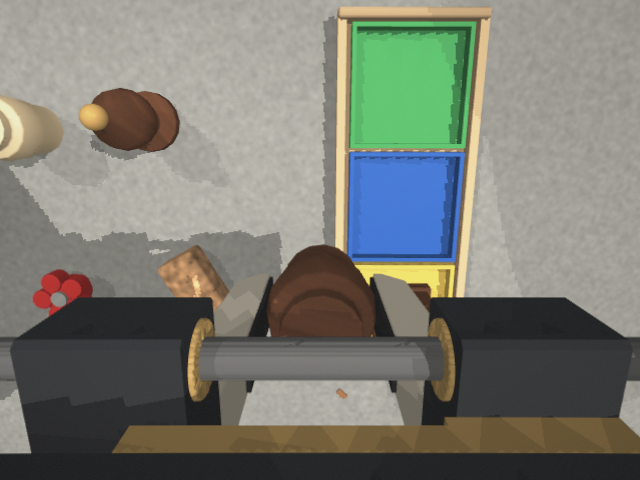

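Call:
{"method": "move_arm", "body": {
  "series": [
    [0.05,0.3,0,0,0,0,-1],
    [0.14,0.6,0,0,0,0,-1],
    [0.14,0.65,0.3,0,0,0,-1],
    [0.14,0.65,0.6,0,0,0,-1],
    [0.14,0.65,0.9,0,0,0,-1],
    [0.14,0.65,1,0,0,0,-1],
    [0.14,0.65,1,0,0,0,-1]
  ]
}}

```text
t: 20.95
tool_pos: [0.5386, 0.2688, 0.0534]
orientation: [-0.251, -3.127, 0.004]
force: [0.3, -0.4, -1.6]
opening: 0.0422
```

```bash
python3 -c "
from h import *
plan([.5385,.272,.027],171)
c=cam('scene');crop(c,'s11',300,500,320,470,4)
plan([.5385,.272,.027],171)
"
```

```text
t 20.9 pos [0.5386 0.2688 0.0534] yaw 170.8 tilt 0.31 F [ 0.3 -0.4 -1.6] op 0.0422
shift shares [0.005 0.032 0.263] rz -0.000956654080747891
t 21.0 pos [0.5401 0.2696 0.0555] yaw 170.8 tilt 0.11 F [ 0.9  0.  -0.2] op 0.0426
shift shares [0.019 0.022 0.285] rz -0.0009150629421475918
```

View pics/s11.png

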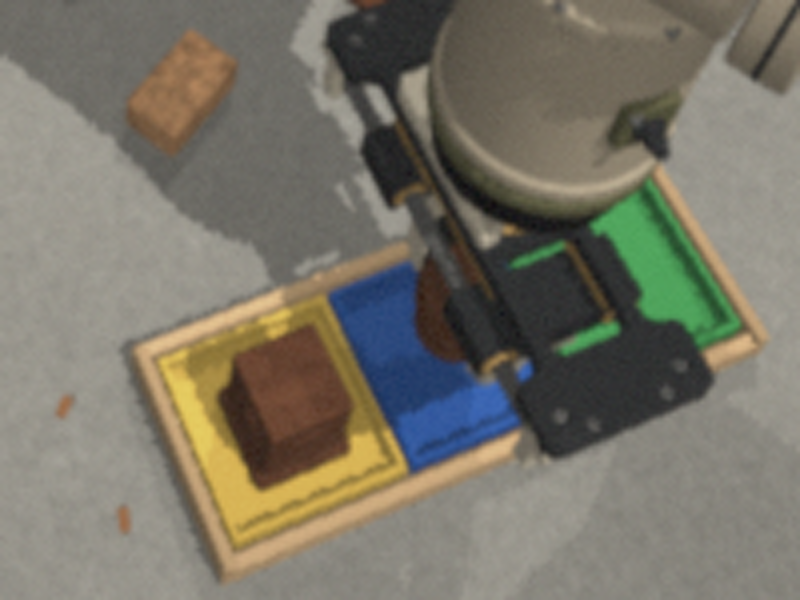

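Call:
{"method": "move_arm", "body": {
  "series": [
    [0.01,0.02,0.1,0,0,0,-1],
    [0.01,0.02,0.2,0,0,0,-1],
    [0.01,0.02,0.26,0,0,0,-1],
    [0.01,0.02,0.28,0,0,0,-1],
    [0.01,0.02,0.29,0,0,0,-1],
    [0.01,0.02,0.29,0,0,0,-1]
  ]
}}

```text
t: 21.6
tool_pos: [0.5399, 0.2727, 0.0272]
orientation: [0.25, 3.132, 0.0]
force: [0.2, -0.4, 0.1]
opening: 0.0424
```

Call:
{"method": "move_arm", "body": {
  "series": [
    [0,0,0.01,0,0,0,-1],
    [0,0,0.015,0,0,0,-1],
    [0,0,0.015,0,0,0,-1]
  ]
}}

```text
t: 21.9
tool_pos: [0.5402, 0.2729, 0.0264]
orientation: [0.25, 3.131, 0.001]
force: [-2.1, -0.5, 4.0]
opening: 0.0426
```

Call:
{"method": "move_arm", "body": {
  "series": [
    [0,0,0,0,0,0,0.5],
    [0,0,0,0,0,0,0.5],
    [0,0,0,0,0,0,0.5],
    [0,0,0,0,0,0,0.5],
    [0,0,-0.2,0,0,0,0.5],
    [0,0,-0.5,0,0,0,0.5],
    [0,0,-0.8,0,0,0,0.5],
    [0,0,-1,0,0,0,0.5]
  ]
}}

```text
t: 22.7
tool_pos: [0.5406, 0.273, 0.1281]
orientation: [0.25, 3.13, 0.002]
force: [0.9, 1.0, -0.5]
opening: 0.0697
```

```bash
python3 -c "
from h import *
plan([.445,.091,.24],90)
"
```

```text
t 22.7 pos [0.5406 0.273  0.1281] yaw 170.9 tilt 0.14 F [ 0.9  1.  -0.5] op 0.0697
shift shares [ 0.653 -1.947 -1.123] rz 0.4493508712722347
```

Call:
{"method": "move_arm", "body": {
  "series": [
    [0,-0.1,-0.4,0,0,0.04,0.5],
    [0.1,-0.4,-0.8,0,0,0.085,0.5],
    [0.2,-0.7,-1,0,0,0.13,0.5],
    [0.3,-1,-1,0,0,0.175,0.5],
    [0.3,-1,-1,0,0,0.22,0.5],
    [0.3,-1,-1,0,0,0.22,0.5]
  ]
}}

```text
t: 23.3
tool_pos: [0.4943, 0.1781, 0.2261]
orientation: [1.301, 2.859, 0.001]
force: [0.7, -0.5, 0.8]
opening: 0.0694
```

```bash
python3 -c "
from h import *
plan([.445,.091,.2],90)
s=cam('scene');crop(s,'s12',300,500,320,470,4)
plan([.445,.091,.2],90)
"
```

```text
t 23.3 pos [0.4943 0.1781 0.2261] yaw 131.1 tilt 0.06 F [ 0.7 -0.5  0.8] op 0.0694
shift shares [-0.333 -0.944  0.26 ] rz 0.22820712956361386
t 23.4 pos [0.4944 0.1786 0.2258] yaw 131.4 tilt 0.03 F [-0.2  0.3 -0.7] op 0.0697
shift shares [-0.33  -0.95   0.258] rz 0.2301166877832606
```

View pics/s12.png

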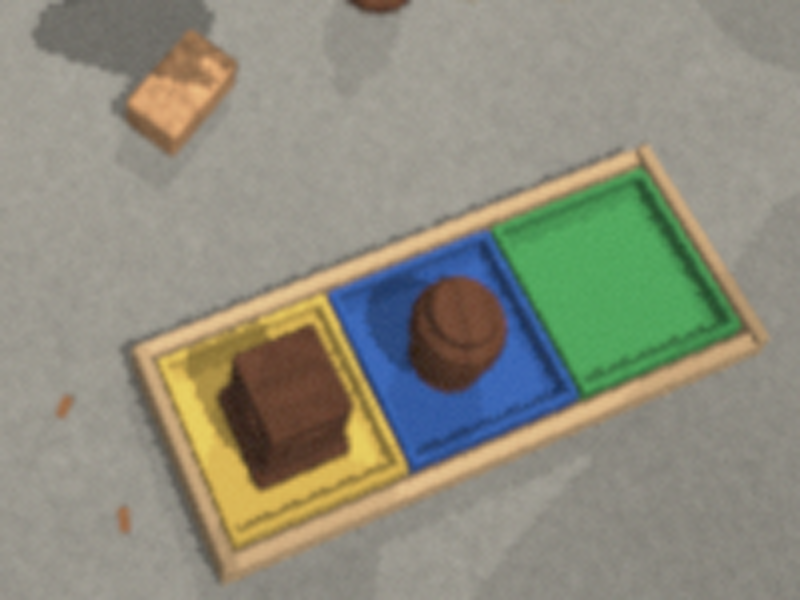

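Both stand upright: the foot in blue at about (455,335) and the block in yellow at about (290,410). Next is the finial.

Call:
{"method": "move_arm", "body": {
  "series": [
    [-0.1,-0.3,0,0,0,0.045,0.5],
    [-0.2,-0.65,0,0,0,0.09,0.5],
    [-0.33,-0.95,0.1,0,0,0.135,0.5],
    [-0.33,-0.95,0.2,0,0,0.18,0.5],
    [-0.33,-0.95,0.26,0,0,0.23,0.5],
    [-0.33,-0.95,0.26,0,0,0.23,0.5]
  ]
}}

```text
t: 23.95
tool_pos: [0.4442, 0.0914, 0.1984]
orientation: [-2.221, -2.22, 0.002]
force: [-0.2, 0.3, 0.3]
opening: 0.0694
```

```bash
python3 -c "
from h import *
import pickle
c=cam('wrist');save('w12',c['frame']);pickle.dump(c,open('w12.pkl','wb'))
plan([.445,.091,.13],90)
"
```

```text
t 24.0 pos [0.4445 0.0916 0.1991] yaw 90.2 tilt 0.08 F [-0.6 -0.6  0.1] op 0.0699
shift shares [-0.006  0.006  0.691] rz 0.0011883770556135825
```

View pics/w12.png

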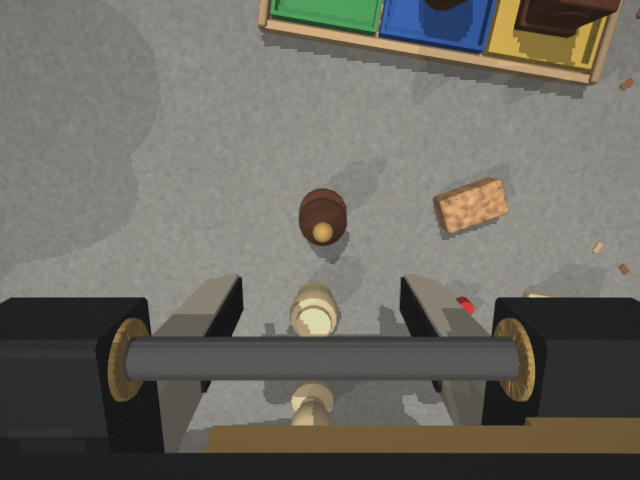

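```bash
python3 -c "
from h import *
import pickle
c=pickle.load(open('w12.pkl','rb'))
print(onz(c,(322.5,232.5),.083),onz(c,(323,217.5),.044), onz(c,(323,210),.008)); crop(c,'w12c',280,370,170,260,6)
"
```

```text
[0.44500845 0.09048747 0.083     ] [0.44551406 0.0936035  0.044     ] [0.44564571 0.09316599 0.008     ]
```

View pics/w12c.png

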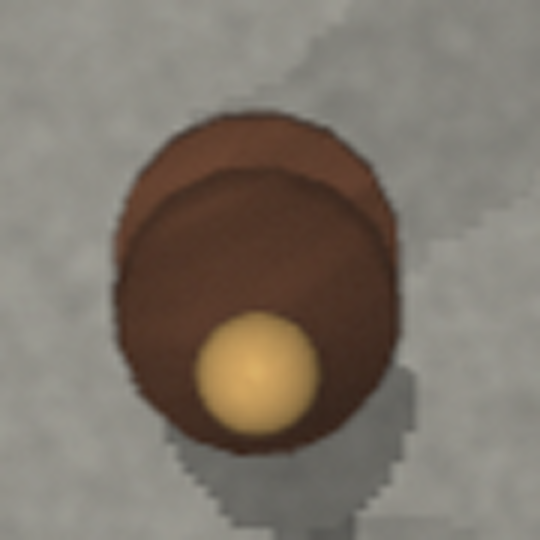

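Call:
{"method": "move_arm", "body": {
  "series": [
    [0,0.01,0.3,0,0,0,0.5],
    [0,0.01,0.6,0,0,0,0.5],
    [0,0.01,0.8,0,0,0,0.5],
    [0,0.01,0.8,0,0,0,0.5],
    [0,0.01,0.8,0,0,0,0.5]
  ]
}}

```text
t: 24.5
tool_pos: [0.4459, 0.0916, 0.1202]
orientation: [-2.219, -2.224, 0.0]
force: [0.2, -0.1, 0.7]
opening: 0.0697
```

```bash
python3 -c "
from h import *
c=cam('wrist');save('w13',c['frame'])
plan([.445,.0917,.025],90)
"
```

```text
t 24.6 pos [0.4467 0.0916 0.1211] yaw 90.1 tilt 0.09 F [0.2 0.2 0.2] op 0.0700
shift shares [ 0.001 -0.018  0.961] rz 0.00038208056868798383
```

View pics/w13.png

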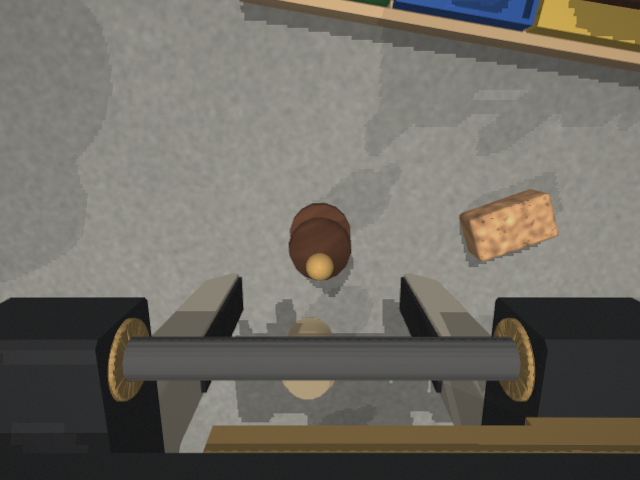

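Call:
{"method": "move_arm", "body": {
  "series": [
    [0,-0.01,0.3,0,0,0,0.5],
    [0,-0.01,0.6,0,0,0,0.5],
    [0,-0.01,0.85,0,0,0,0.5],
    [0,-0.01,0.955,0,0,0,0.5],
    [0,-0.01,0.96,0,0,0,0.5],
    [0,-0.01,0.96,0,0,0,-1],
    [0,-0.01,0.96,0,0,0,-1],
    [0,-0.01,0.96,0,0,0,-1]
  ],
  "squeeze": 20
}}

```text
t: 25.35
tool_pos: [0.446, 0.0914, 0.0251]
orientation: [2.222, 2.218, 0.003]
force: [0.4, 0.5, 0.6]
opening: 0.0505
```

Call:
{"method": "move_arm", "body": {
  "series": [
    [0,0,0,0,0,0,-1],
    [0,0,0,0,0,0,-1],
    [0,0,0,0,0,0,-1],
    [0,0,0,0,0,0,-1],
    [0,0,0,0,0,0,-1]
  ]
}}

```text
t: 25.85
tool_pos: [0.4453, 0.0913, 0.0243]
orientation: [2.223, 2.219, 0.001]
force: [-1.4, -0.4, 6.3]
opening: 0.0383
```

Call:
{"method": "move_arm", "body": {
  "series": [
    [0,0,-0.05,0,0,0,-1],
    [0,0,-0.15,0,0,0,-1],
    [0,0,-0.3,0,0,0,-1],
    [0,0,-0.6,0,0,0,-1],
    [0,0,-0.9,0,0,0,-1],
    [0,0,-1,0,0,0,-1]
  ]
}}

```text
t: 26.45
tool_pos: [0.4468, 0.0914, 0.1275]
orientation: [2.221, 2.217, 0.006]
force: [1.6, 1.0, 0.1]
opening: 0.0383
```

```bash
python3 -c "
from h import *
c=cam('wrist');save('w14',c['frame']);c=cam('scene');crop(c,'s14',330,530,200,350,4)
plan([.4525,.286,.15],81)
"
```

```text
t 26.6 pos [0.4462 0.0914 0.1256] yaw 89.9 tilt 0.23 F [ 0.8 -0.3 -0.6] op 0.0385
shift shares [ 1.946  0.06  -0.243] rz 0.049349605905995096
```

View pics/w14.png

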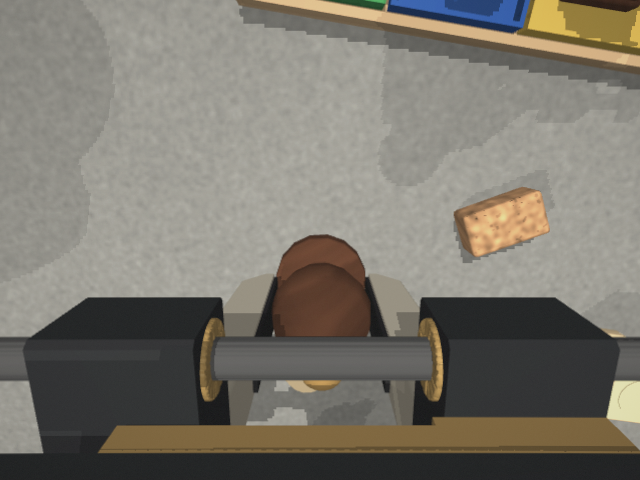

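View pics/s14.png

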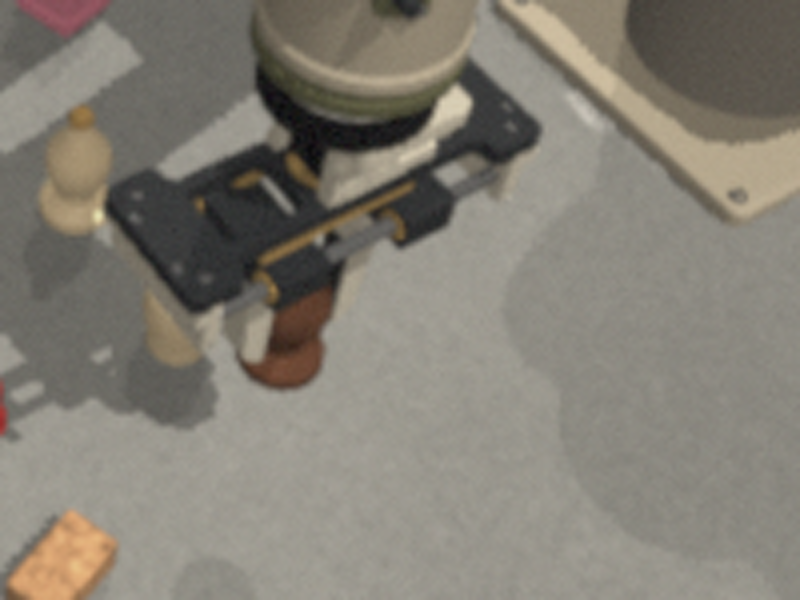

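Call:
{"method": "move_arm", "body": {
  "series": [
    [0.2,0,-0.2,0,0,0.02,-1],
    [0.5,0.03,-0.25,0,0,0.05,-1],
    [0.8,0.03,-0.25,0,0,0.05,-1],
    [1,0.03,-0.25,0,0,0.05,-1],
    [1,0.03,-0.25,0,0,0.05,-1]
  ]
}}

```text
t: 27.05
tool_pos: [0.4466, 0.1929, 0.1466]
orientation: [-2.387, -2.04, 0.004]
force: [-0.6, -0.2, -1.2]
opening: 0.0382
```

```bash
python3 -c "
from h import *
import pickle
c=cam('wrist');save('w15',c['frame']);pickle.dump(c,open('w15.pkl','wb'))
plan([.4525,.286,.13],81)
"
```

```text
t 27.1 pos [0.4467 0.1917 0.1466] yaw 81.0 tilt 0.18 F [-0.2 -0.3 -0.4] op 0.0381
shift shares [ 0.941 -0.09   0.165] rz 4.242546127915464e-05
```

View pics/w15.png

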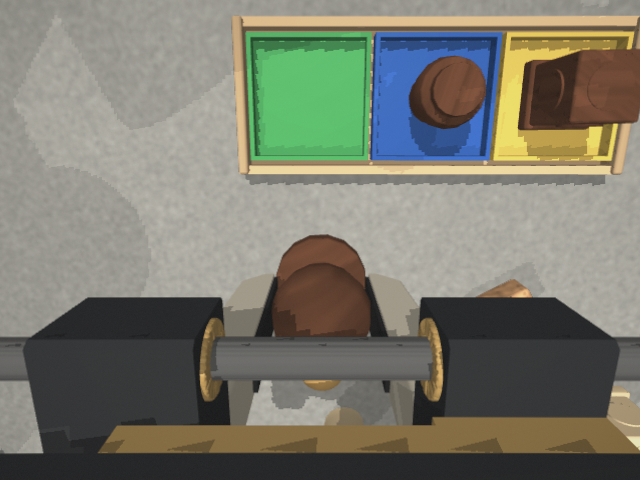

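```bash
python3 -c "
from h import *
import pickle
c=pickle.load(open('w15.pkl','rb'))
B=np.array([onz(c,p,.020)[:2] for p in [(247,33),(371,33),(370,160),(249,160)]]);print('green',B.mean(0))
B=np.array([onz(c,p,.020)[:2] for p in [(376,33),(503,33),(495,161),(372,161)]]);print('blue',B.mean(0))
print('foot stub',onz(c,(459,88),.065))
"
```

```text
green [0.45261848 0.28483581]
blue [0.53958962 0.27061397]
foot stub [0.540567   0.27320846 0.065     ]
```

Call:
{"method": "move_arm", "body": {
  "series": [
    [0.3,-0.03,0,0,0,0,-1],
    [0.6,-0.06,0,0,0,0,-1],
    [0.93,-0.09,0,0,0,0,-1],
    [0.93,-0.09,0.25,0,0,0,-1],
    [0.93,-0.09,0.5,0,0,0,-1],
    [0.93,-0.09,0.75,0,0,0,-1],
    [0.93,-0.09,0.85,0,0,0,-1],
    [0.93,-0.09,0.85,0,0,0,-1]
  ]
}}

```text
t: 27.9
tool_pos: [0.4521, 0.2828, 0.0611]
orientation: [-2.391, -2.036, 0.007]
force: [-0.1, 0.2, -0.1]
opening: 0.0384
```

```bash
python3 -c "
from h import *
plan([.4525,.2855,.0345],81)
c=cam('scene');crop(c,'s15',300,500,320,470,4)
plan([.4525,.2855,.0345],81)
"
```

```text
t 27.9 pos [0.4521 0.2828 0.0611] yaw 80.8 tilt 0.28 F [-0.1  0.2 -0.1] op 0.0384
shift shares [0.028 0.    0.266] rz -0.0008951366277042578
t 27.9 pos [0.4533 0.2835 0.0629] yaw 80.8 tilt 0.12 F [0.5 0.4 0.9] op 0.0385
shift shares [ 0.019 -0.011  0.284] rz -0.0008843981950016023
```

View pics/s15.png

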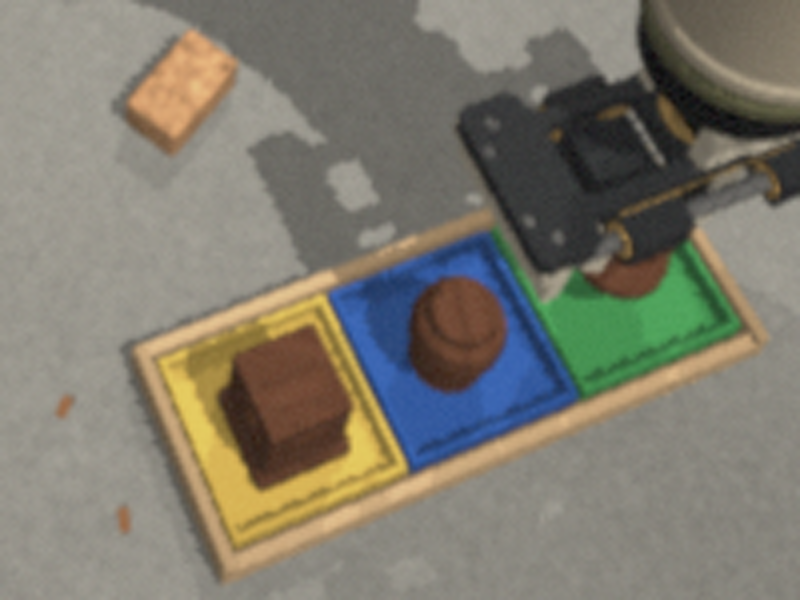

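Call:
{"method": "move_arm", "body": {
  "series": [
    [0.02,-0.01,0.1,0,0,0,-1],
    [0.02,-0.01,0.2,0,0,0,-1],
    [0.02,-0.01,0.27,0,0,0,-1],
    [0.02,-0.01,0.285,0,0,0,-1],
    [0.02,-0.01,0.295,0,0,0,-1],
    [0.02,-0.01,0.295,0,0,0,-1]
  ]
}}

```text
t: 28.55
tool_pos: [0.4532, 0.2867, 0.0342]
orientation: [2.391, 2.038, 0.0]
force: [0.3, 0.6, -0.7]
opening: 0.0382
```

Call:
{"method": "move_arm", "body": {
  "series": [
    [0,0,0.01,0,0,0,-1],
    [0,0,0.015,0,0,0,-1],
    [0,0,0.015,0,0,0,-1]
  ]
}}

```text
t: 28.85
tool_pos: [0.4535, 0.2869, 0.0334]
orientation: [2.391, 2.038, 0.002]
force: [-2.5, -1.3, 4.4]
opening: 0.038
```

Call:
{"method": "move_arm", "body": {
  "series": [
    [0,0,0,0,0,0,0.2],
    [0,0,0,0,0,0,0.2],
    [0,0,0,0,0,0,0.2],
    [0,0,0,0,0,0,0.2],
    [0,0,-0.1,0,0,0,0.2],
    [0,0,-0.4,0,0,0,0.2],
    [0,0,-0.7,0,0,0,0.2],
    [0,0,-1,0,0,0,0.2]
  ]
}}

```text
t: 29.65
tool_pos: [0.453, 0.2866, 0.1344]
orientation: [2.391, 2.038, 0.0]
force: [0.5, -0.9, -0.5]
opening: 0.0559
```

Call:
{"method": "move_arm", "body": {
  "series": [
    [0,0,-0.4,0,0,0,0.2],
    [-0.3,-0.2,-0.7,0,0,0,0.2],
    [-0.6,-0.4,-0.7,0,0,0,0.2],
    [-1,-0.5,-0.7,0,0,0,0.2],
    [-1,-0.5,-0.7,0,0,0,0.2]
  ]
}}

```text
t: 30.15
tool_pos: [0.3864, 0.1931, 0.2033]
orientation: [2.392, 2.035, -0.0]
force: [-0.2, 0.4, 0.2]
opening: 0.0556
```

Call:
{"method": "move_arm", "body": {
  "series": [
    [-0.3,0,0,0,0,0,0.2],
    [-0.6,0,0,0,0,0,0.2],
    [-1,0,0,0,0,0,0.2],
    [-1,0,0,0,0,0,0.2],
    [-1,0,0,0,0,0,0.2]
  ]
}}

```text
t: 30.65
tool_pos: [0.3726, 0.0968, 0.2034]
orientation: [2.393, 2.035, 0.002]
force: [0.5, 0.3, 0.6]
opening: 0.0557
```

```bash
python3 -c "
from h import *
s=cam('scene');save('s16',s['frame']);crop(s,'s16c',300,500,300,450,4)
t=cam('top');save('t16',t['frame']);w=cam('wrist');save('w16',w['frame'])
plan([.4525,.2855,.0345],81)
"
```

```text
t 30.8 pos [0.3723 0.098  0.2029] yaw 80.9 tilt 0.03 F [ 0.3  0.1 -0.7] op 0.0556
shift shares [1.977 0.496 1.685] rz -0.0003375907795100059
```

View pics/s16.png

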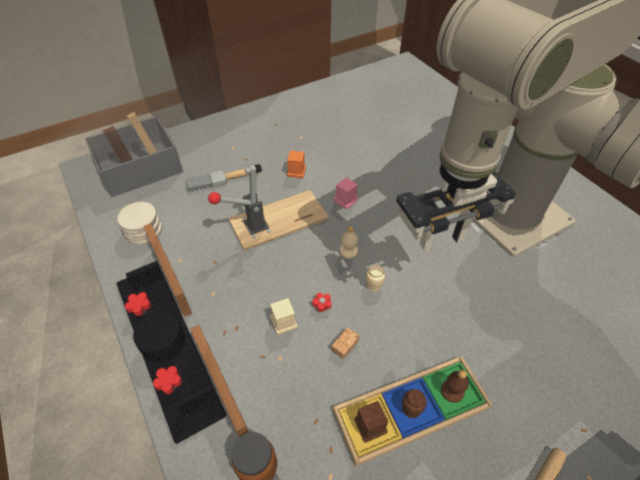

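View pics/s16c.png

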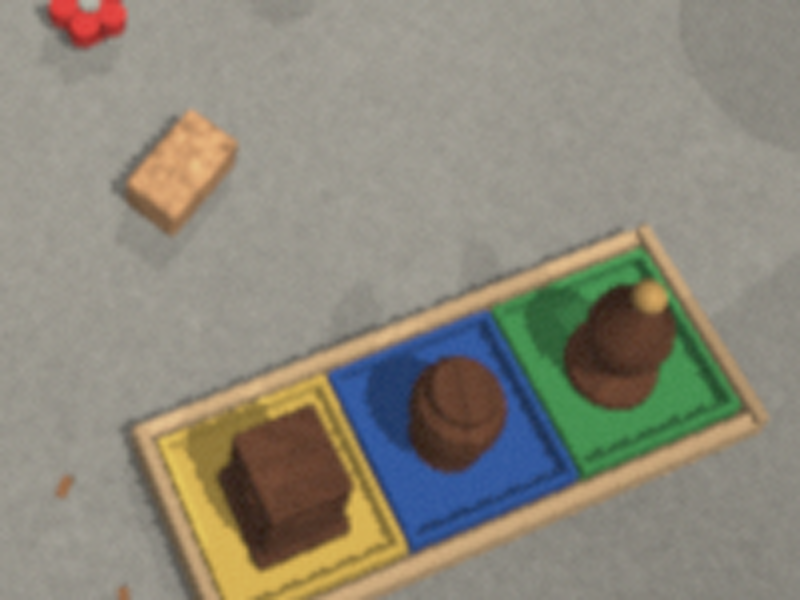

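View pics/w16.png

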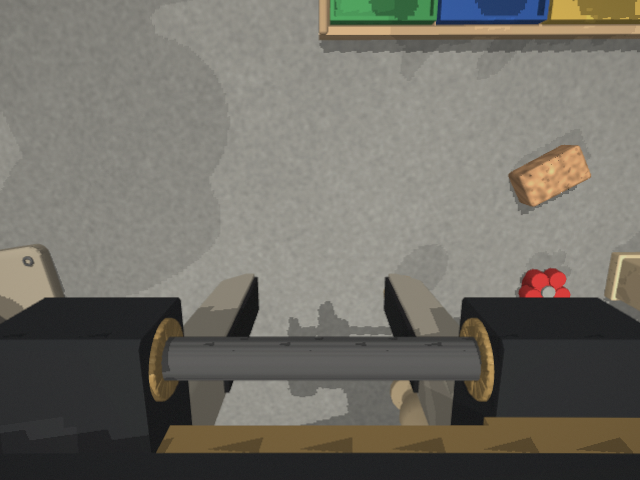

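View pics/t16.png

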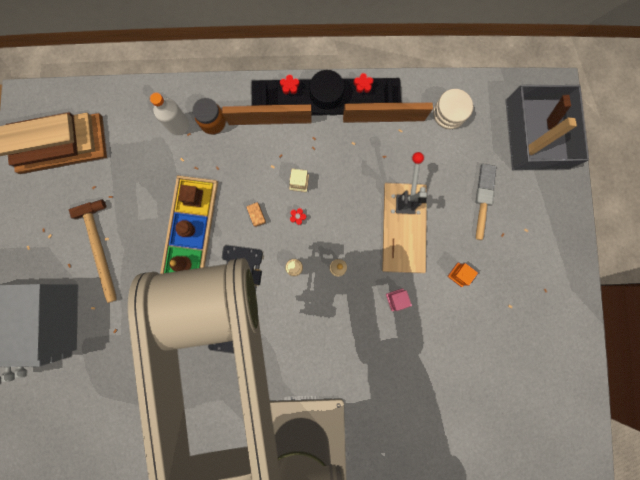

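The pictures show all three dark parts in their wells, the hold-down open and the pale parts in place. I'll check the placing and the verticality numerically.

```bash
python3 - <<'E'
from meas import *
for c,n in((t,'top'),(s,'scene')):
    for P in [(.4526,.285,.089),(.4526,.285,.009),(.539,.2715,.065),(.6255,.259,.069)]: print(n,P,proj(c,P).round(1))
ra=blob(t,(12,120,90),(25,255,255),(168,182,255,272)); rb=blob(s,(12,110,100),(25,255,255),(452,472,364,384))
print('bead',ra[:2],rb[:2],tri(t,ra[0],s,rb[0]))
import cv2 as cv
a=cv.imread('pics/top0.png');b=cv.imread('pics/t16.png')
for nm,(x0,x1,y0,y1) in dict(pblock=(284,314,166,196),pfoot=(282,306,255,280),pfin=(326,352,255,280)).items():
    print(nm,cv.phaseCorrelate(*[cv.cvtColor(i[y0:y1,x0:x1],cv.COLOR_BGR2GRAY).astype('float32') for i in(a,b)]))
crop(t,'t17',150,350,160,300,4)
rr=blob(t,(0,180,80),(8,255,255),(400,440,140,180)); rs=blob(s,(0,180,60),(8,255,255),(200,228,185,210)); print('ball',tri(t,rr[0],s,rs[0]))
E
```

```text
top (0.4526, 0.285, 0.089) [173.3 262.4]
top (0.4526, 0.285, 0.009) [183.4 263.9]
top (0.539, 0.2715, 0.065) [182.3 227.1]
top (0.6255, 0.259, 0.069) [187.3 191.7]
scene (0.4526, 0.285, 0.089) [462.6 373.2]
scene (0.4526, 0.285, 0.009) [452.6 390.7]
scene (0.539, 0.2715, 0.065) [416.9 396.2]
scene (0.6255, 0.259, 0.069) [372.6 414.3]
bead (array([172.38888889, 262.86111111]), array([170, 260,   6,   7,  36], dtype=int32)) (array([462.24137931, 374.20689655]), array([459, 370,   8,  10,  58], dtype=int32)) (array([0.45254642, 0.28662   , 0.08729696]), np.float64(0.0027638058024389046))
pblock ((0.056376208985941645, -0.03608591244018555), 0.9668880618943109)
pfoot ((0.48773849834710425, 0.1841644957336861), 0.6842006278038025)
pfin ((-0.1528474458218465, 0.5436368702798031), 0.3713213214167842)
ball (array([ 0.67779586, -0.29133014,  0.14422245]), np.float64(0.0024202761478162404))
```

View pics/t17.png

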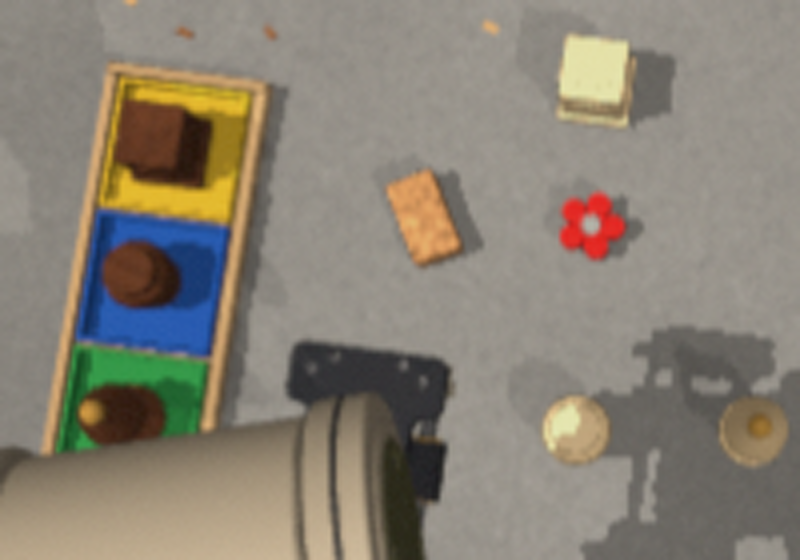

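```bash
python3 -c "
from h import *
print(st()[0]['force']); print(close_job())"
```

```text
[-0.19067108  0.42823774  0.03887535]
the job is handed in; nothing more can be done
None
```

I opened the hold-down by pushing the red ball over until it rested against its stop, while the block was still in the jig. I then placed the plinth block in the yellow well, the bun foot in the blue and the finial in the green. I handed the job in at about 31 s of the 112 s allowed, and close_job() gave no verdict.

**Last checks:**
- **Hold-down:** the ball was at (0.678, -0.291, 0.144), which matches the lever at its 1.45 rad stop.
- **Finial:** its bead was within about 2 mm of the green well's centre, so it stands upright.
- **Bun foot:** it stands about 3 mm off its well's centre by the wrist camera.
- **Plinth block:** it looks upright and roughly centred in the scene and top views. I did not measure it again after placing it.
- **Pale parts:** the top view showed shifts of half a pixel or less. The figures for the pale foot and finial are weaker, because the arm's shadow fell on them.
- **Robot:** it was clear of everything, with a wrist force under 0.5 N.

No check failed. The camera views of the same point disagreed by at most about 3 mm.

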